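# Refill the sprung-lid make-up case

### The arm

A 6-joint arm with a two-finger parallel gripper is mounted at the origin on the work surface. World frame = base frame: x ahead of the robot, y to its left, z up, the work surface at z = 0. Lengths are in m, angles in rad, forces in N, time in s.
With the tool pointing down it reaches from about 0.425 to 0.95 m from the base axis. Payload 3.5 kg.
Tool frame: the origin (TCP) lies at the very end of the fingers, on their centre line; the grasp point (between the pads) lies 19 mm behind it; x points along the fingers, z is the direction in which the jaws open and shut, and the axes are right-handed (so a half turn about x gives the same grasp; the last joint's range is limited). The gripper opens to 85 mm and grips with 20 to 120 N. Pads are 22 mm wide; open, the fingers measure 114 mm over their backs; the gripper's body (76 mm by 85 mm) begins 54 mm behind the grasp point. The pads swing forward as they close: fully open they stand 13 mm farther back than shut.
Start: joints at [1.165, 0.286, 1.577, -0, 1.279, -0.15], TCP at [0.171, 0.653, 0.231] pointing down, gripper open.
Joint ranges: [-2.77, 2.77], [-0.9, 2.22], [0.21, 2.48], [-1.53, 4.67], [0.24, 2.81], [-2.84, 2.84]. Speed limits (rad/s): [2.79, 2.79, 3.14, 3.14, 3.14, 3.14].

### API

Orientations are given as a unit quaternion [x, y, z, w].
In Python, from plant import ctrl, cams gives the robot as it stands.
- The arm moves only by the tool play_rows, never from a script. Its argument "rows" is a list of rows, each a list of 3 entries, a list of its own where there are three numbers: the opening in per cent of the stroke, from 0 (shut) to 100 (fully open), then the shift along the tool's x, y, z in units of 0.3 m (1.0 is 0.3 m), then the turn, a rotation vector about the tool's x, y, z in units of pi/2 rad (1.0 is pi/2 rad). A call has 1 to 10 rows; each row is the pose to reach, as a shift and turn from the pose commanded when the call began, along the tool's axes at that moment; what a row does not reach only later rows make up. A row lasts 1/12 s, in which the tool goes at most 41.7 mm and 7.16 degrees, less where a joint would pass 70% of its speed; a pose out of reach is approached as far as the arm can. A call with a number of a shift or a turn outside -1 to 1 is refused whole. A call with a gripper value outside its range is refused whole. The fingers move at their own pace and stop on an object; "force" is the grip in N (left out, the last holds). Time passes only in rows, so rows that repeat a pose let the fingers close. It gives the time, the measured TCP pose, the force and the opening at its end, in the units of the state.
- ctrl.get_state(): the state, without advancing time (a new reading comes with each control period).
- cams.read_camera(name): name is "scene" or "top"; returns a dict with "color" (480x640x3 uint8, red, green, blue), "fx", "fy", "cx", "cy" (pixels), "k1" (the pictures are not rectified: a ray, as slopes to the right and down, at radius r is drawn at 1 + k1 r^2 times it, then the intrinsics apply), "view" (4x4, takes a point from world to camera coordinates). Camera axes: x right, y down, z forward; pixel columns grow to the right and rows downward; lengths in m; the calibration is good to about 2 mm. A picture is of the moment at which its call begins. There is no depth.
- ctrl.sign_off(): hands the job in, once; it reports no verdict.
The state is a dict: "time": time; "qpos": joint angles; "dq": joint speeds; "joint_efforts": joint torques, N m; "eef_pos": TCP position; "tcp_rot": TCP orientation; "contact_force": force on the tool from outside, world axes, zero at the start; "wrist_torque": the same for the moment, N m; "opening": opening from 0.0 (shut) to 1.0 (fully open).
Only numpy, scipy, OpenCV 4.12 (cv2) and the standard library are available. Lean on these libraries where they do the work, as an engineer would, in place of code of your own. Each camera call takes 0.05 s, during which the arm holds its last target. There are 200 camera calls.

### The job

Press the thumb latch at the front of the make-up case so that its sprung lid pops open, then slide every refill tin lying on the dressing table under the clear bridge into a bay of its own, pushed fully home against the back. Finally snap the lid shut so that it stays latched, and leave the other things on the table where they are.

Things in the scene. Friction and masses are not known exactly. Their poses are not given: they have to be found in the camera images.
- case: Make-up case fixed to the table: white shell 140 (x) x 220 (y) x 34 mm high under a clear lid. Origin: centre of its underside; x points from the thumb latch (front, robot side) to the hinge (back), z up. Walls: front 6, back 12, sides 5 mm. The latch's hook stands up to 56 mm above the table at the middle of the front, 22 mm wide in y, from case x = -88 to -76 mm.
- well (a point): Centre of the floor of the open well in the front part of the case (case x = -28, y = 0, z = 8 mm; axes as the case). The well is 72 mm long in x (case x = -64 to +8 mm) and 210 mm in y. Behind it are four bays side by side under a clear bridge, whose top is 23 mm above the table; the dividers between the bays begin with pointed noses at case x = 4.5 mm.
- lid (a joint): Angle of the clear flat lid (140 x 220 x 6 mm, underside 34 mm high when shut) about its back hinge: 0 shut, 1.6 fully open (just past upright). A light spring opens it in about 1 s unless latched; under 1.5 N at the free edge swings it down, and 3 to 10 N down on the middle of the free edge, right down to the rim, snaps its tongue under the latch hook. Latched: 0 to 0.02.
- lid_hinge (a point): Middle of the lid's hinge axis: x = 68, z = 34 mm in the case's frame; the axis runs along the case's y.
- lid_edge (a point): Middle of the lid's free front edge, on its upper (outer) face, 140 mm from the hinge axis; moves with the lid.
- latch (a joint): Angle of the steel thumb latch at the middle of the case's front: 0 at rest (it springs back), about 0.2 frees the lid, 0.32 is the stop. The pad goes about 7 mm down at 0.2; 2 N starts it, about 6 N at 0.3.
- thumb_pad (a point): Press point in the middle of the latch's thumb pad (30 mm wide in y, from 88 to 124 mm ahead (-x) of the case's origin), on its upper face, 110 mm ahead of the case's origin and 34 mm above the table; pressed straight down.
- bay1 (a point): Where a tin's origin lies when it is fully home in the first bay (case x = 30, y = -63, z = 8 mm; axes as the case). A bay is a slot 35 mm wide and 10.5 mm high above the case floor, open to the front (-x) from case x = 8 mm, with its back stop at x = 58 mm; a tin that is home sticks out 6 mm in front of the dividers. All bays are empty at the start.
- bay2 (a point): The same for the second bay, y = -21 mm.
- bay3 (a point): The same for the third bay, y = +21 mm.
- bay4 (a point): The same for the fourth bay, y = +63 mm.
- tin1: Refill tin (may be absent): flat aluminium slab 56 (x) x 32 (y) x 8 mm (z) with a pressed powder panel on top, about 40 g. All tins are alike, either end may go in first. Origin: centre of its underside. Lies flat on the table at the start.
- tin2: Refill tin (may be absent): flat aluminium slab 56 (x) x 32 (y) x 8 mm (z) with a pressed powder panel on top, about 40 g. All tins are alike, either end may go in first. Origin: centre of its underside. Lies flat on the table at the start.
- tin3: Refill tin (may be absent): flat aluminium slab 56 (x) x 32 (y) x 8 mm (z) with a pressed powder panel on top, about 40 g. All tins are alike, either end may go in first. Origin: centre of its underside. Lies flat on the table at the start.
- tin4: Refill tin (may be absent): flat aluminium slab 56 (x) x 32 (y) x 8 mm (z) with a pressed powder panel on top, about 40 g. All tins are alike, either end may go in first. Origin: centre of its underside. Lies flat on the table at the start.
- spring_clip: Bystander, to be left alone: chrome spring hair clip, 75 x 16 x 12 mm, lying flat. Origin: centre of its underside.
- claw_clip: Bystander, to be left alone: tortoiseshell plastic claw clip, 70 x 40 x 32 mm. Origin: centre of its underside.
- glass_jar: Bystander, to be left alone: empty frosted glass jar, 68 mm wide, 65 mm high, open top. Origin: centre of its underside.
- elephant: Bystander, to be left alone: white ceramic elephant ring holder on a round dish 84 mm wide, 82 mm high. Origin: centre of its underside.
- lipstick: Bystander, to be left alone: closed lipstick standing upright, 20 mm wide, 60 mm high. Origin: centre of its underside.
- comb: Bystander, to be left alone: tortoiseshell comb lying flat, 140 x 30 x 5 mm. Origin: centre of its underside.
Not all that is in view belongs to the job. What is shaped like the tin2 but turquoise is not meant.

How it is judged:
On the way, in this order (a step that is already met when the one before it is completed fails the run):
1. the thumb latch is pressed (value of joint latch above 0.12 rad), for 0.02 s.
2. the lid has popped open (value of joint lid above 1.3 rad), for 0.1 s.
3. with the lid open, every tin is home in a bay ((distance between tin1 and bay1 below 0.006 m or distance between tin1 and bay2 below 0.006 m or distance between tin1 and bay3 below 0.006 m or distance between tin1 and bay4 below 0.006 m) and (distance between tin2 and bay1 below 0.006 m or distance between tin2 and bay2 below 0.006 m or distance between tin2 and bay3 below 0.006 m or distance between tin2 and bay4 below 0.006 m) and (distance between tin3 and bay1 below 0.006 m or distance between tin3 and bay2 below 0.006 m or distance between tin3 and bay3 below 0.006 m or distance between tin3 and bay4 below 0.006 m) and (distance between tin4 and bay1 below 0.006 m or distance between tin4 and bay2 below 0.006 m or distance between tin4 and bay3 below 0.006 m or distance between tin4 and bay4 below 0.006 m) and value of joint lid above 0.3 rad), for 0.1 s.
At the end, for the whole second after the job is handed in: Every tin present lies in a bay within 6 mm of its fully home place, the lid is shut and latched (within 0.05 rad) and the latch is back at rest ((distance between tin1 and bay1 below 0.006 m or distance between tin1 and bay2 below 0.006 m or distance between tin1 and bay3 below 0.006 m or distance between tin1 and bay4 below 0.006 m) and (distance between tin2 and bay1 below 0.006 m or distance between tin2 and bay2 below 0.006 m or distance between tin2 and bay3 below 0.006 m or distance between tin2 and bay4 below 0.006 m) and (distance between tin3 and bay1 below 0.006 m or distance between tin3 and bay2 below 0.006 m or distance between tin3 and bay3 below 0.006 m or distance between tin3 and bay4 below 0.006 m) and (distance between tin4 and bay1 below 0.006 m or distance between tin4 and bay2 below 0.006 m or distance between tin4 and bay3 below 0.006 m or distance between tin4 and bay4 below 0.006 m) and value of joint lid below 0.05 rad and value of joint latch below 0.1 rad); the robot touches nothing.
It fails at once if a bystander is moved more than 4 cm (distance of any of spring_clip, claw_clip, glass_jar, elephant, lipstick, comb from where it was at the start of the episode above 0.04 m).
Of tin1, tin2, tin3, tin4 only 3 to 4 are there at a start; the rules pass over those that are not, and their reading is None.
At some moment in a run one of tin1, tin2, tin3, tin4 may be knocked a few centimetres aside while the robot is not near it.
Once in a run the grip may slacken for a moment while it holds something.
It also fails if it takes over 210 s, if anything falls off the work surface, if the arm or the gripper's body presses on something with over 40 N, if the wrist force passes 120 N, or if a joint passes its speed limit or range.

## Working session

There is one attempt and no reset: what is moved stays moved. The work goes in short steps, Python scripts to look and compute and a tool call to move; the robot and the scene stay as the last step left them, time stands still between calls to the robot, and variables do not carry over. Pictures are saved under pics/ and viewed, about 12 in all and at most 16, crops included, and the job is handed in when it is done.

Besides the shell and the picture viewer there is one more tool, called after "Emit:" as name([rows], argument=value, ...), one row to a line, values as JSON. play_rows: Moves the arm, as the interface text tells. Shifts and turns lie within -1 to 1; 1 stands for 0.3 m of shift or pi/2 rad of turn. Its arguments: {"type":"object","properties":{"rows":{"type":"array"},"force":{"type":"number"}},"required":["rows"]}

```bash
ls; mkdir -p pics
cat > h.py <<'E'
import numpy as np, cv2
from plant import ctrl, cams
from scipy.spatial.transform import Rotation as R
def snap(n,save=None):
    c=cams.read_camera(n)
    if save: cv2.imwrite('pics/'+save,c['color'][:,:,::-1])
    return c
def ray(c,u,v):
    d=np.array([(u-c['cx'])/c['fx'],(v-c['cy'])/c['fy']]); s=d.copy()
    for _ in range(20): s=d/(1+c['k1']*(s@s))
    V=np.array(c['view']); o=-V[:3,:3].T@V[:3,3]
    return o, V[:3,:3].T@np.array([s[0],s[1],1])
def onz(c,u,v,z):
    o,d=ray(c,u,v); return o+d*(z-o[2])/d[2]
def tri(c1,p1,c2,p2):
    o1,d1=ray(c1,*p1);o2,d2=ray(c2,*p2)
    t=np.linalg.lstsq(np.c_[d1,-d2],o2-o1,rcond=None)[0]
    a=o1+t[0]*d1;b=o2+t[1]*d2
    return (a+b)/2,np.linalg.norm(a-b)
def proj(c,P):
    V=np.array(c['view']);q=V[:3,:3]@np.array(P)+V[:3,3];s=q[:2]/q[2];s=s*(1+c['k1']*(s@s))
    return np.array([s[0]*c['fx']+c['cx'],s[1]*c['fy']+c['cy']])
E
python3 - <<'E'
from h import *
for n in('scene','top'):
    c=snap(n,n+'0.png'); V=np.array(c['view']);print(n,c['fx'],c['cx'],c['cy'],c['k1'],-V[:3,:3].T@V[:3,3]);print(V.round(3))
s=ctrl.get_state();print(s['eef_pos'],s['tcp_rot'],s['opening'],R.from_quat(s['tcp_rot']).as_matrix().round(3))
E
```

```text
pics
scene 471.67708394535384 320.31899122344413 234.5450766847917 -0.06146273590231417 [0.97308464 0.82019703 0.76531825]
[[-0.884  0.467  0.003  0.475]
 [ 0.278  0.532 -0.8   -0.095]
 [-0.375 -0.706 -0.601  1.404]
 [ 0.     0.     0.     1.   ]]
top 482.2269288328757 317.89571965346425 237.20349360381502 0.009029822996807182 [ 0.40403208 -0.01834745  1.20219436]
[[-0.01  -1.    -0.01  -0.002]
 [-0.992  0.011 -0.123  0.549]
 [ 0.123  0.009 -0.992  1.143]
 [ 0.     0.     0.     1.   ]]
[0.17052153 0.6524877  0.23006031] [-0.43251522  0.56036594  0.43176992  0.55901282] 1.0014430465891206 [[-0.001 -0.967  0.253]
 [-0.002  0.253  0.967]
 [-1.     0.    -0.002]]
```

View pics/scene0.png

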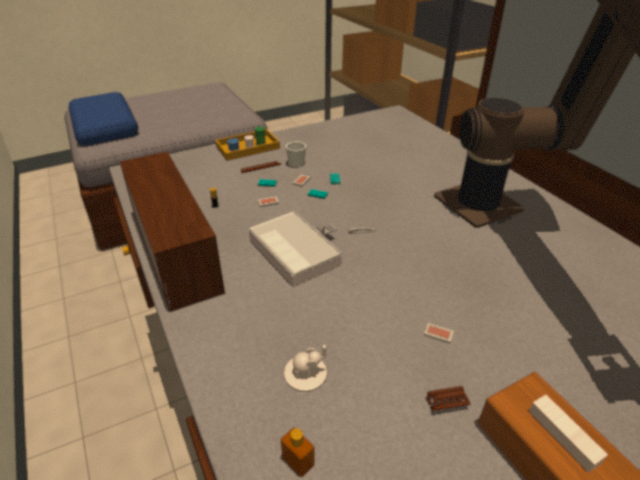

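View pics/top0.png

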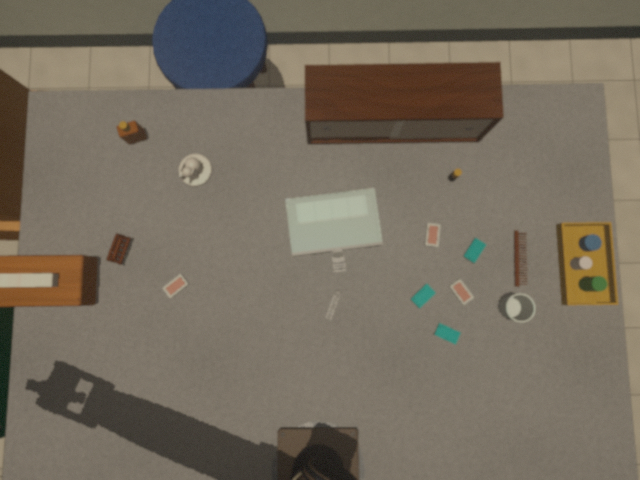

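The top view shows three red and white tins at (433,235), (461,292) and (175,286), three turquoise decoys, and the case at about (335,222). The latch is at (338,262) and the spring clip at (333,305).

```bash
cat > m.py <<'E'
from h import *
def blobs(c):
    hsv=cv2.cvtColor(c['color'],cv2.COLOR_RGB2HSV);H,S,V=cv2.split(hsv)
    m=(((H<10)|(H>170))&(S>75)&(V>120)).astype(np.uint8)
    n,l,st,ce=cv2.connectedComponentsWithStats(m)
    out=[]
    for i in range(1,n):
        if 25<st[i,4]<400:
            ys,xs=np.nonzero(l==i); out.append((ce[i],np.c_[xs,ys]))
    return out
def tins(T,S):
    bt,bs=blobs(T),blobs(S); res=[]
    for p,px in bt:
        best=None
        for q,qx in bs:
            X,e=tri(T,p,S,q)
            if e<.01 and -.02<X[2]<.04: best=(X,e,q)
        w=np.array([onz(T,*a,.008)[:2] for a in px]); r=cv2.minAreaRect((w*1000).astype(np.float32))
        P=cv2.boxPoints(r); e1,e2=P[1]-P[0],P[2]-P[1]; L=e1 if np.hypot(*e1)>np.hypot(*e2) else e2
        cv=np.linalg.eigh(np.cov((w-w.mean(0)).T))[1][:,1]
        print('px',p.round(1),'z8',onz(T,*p,.008)[:2].round(4),'tri',best and (best[0].round(4),round(best[1],4)), 'yaw rect',round(np.degrees(np.arctan2(L[1],L[0]))%180,1),'pca',round(np.degrees(np.arctan2(cv[1],cv[0]))%180,1),'size',np.round(r[1],0),len(px))
        if best: print('   scene z8',onz(S,*best[2],.008)[:2].round(4))
E
python3 - <<'E'
from m import *
T=snap('top');S=snap('scene');tins(T,S)
a=cv2.resize(T['color'][170:330,270:400],None,fx=4.5,fy=3.7*1,interpolation=cv2.INTER_CUBIC)
b=cv2.resize(S['color'][200:290,235:385],(800,480),interpolation=cv2.INTER_CUBIC)
cv2.imwrite('pics/ct.png',cv2.resize(T['color'][180:330,270:400],(520,600),interpolation=cv2.INTER_CUBIC)[:,:,::-1]);cv2.imwrite('pics/cs.png',b[:,:,::-1])
E
```

```text
(no output)
```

View pics/ct.png

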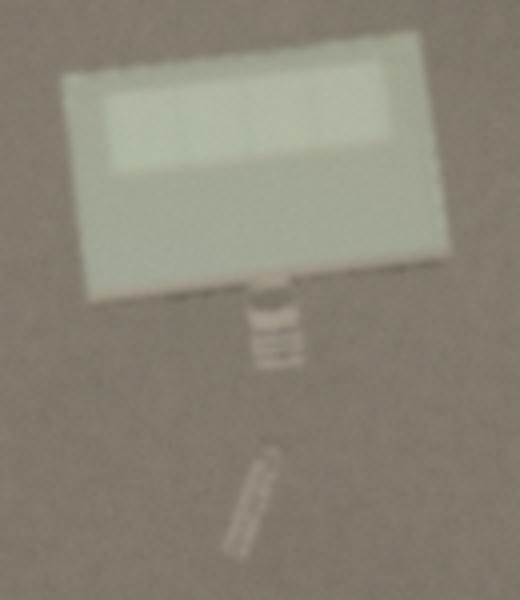

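View pics/cs.png

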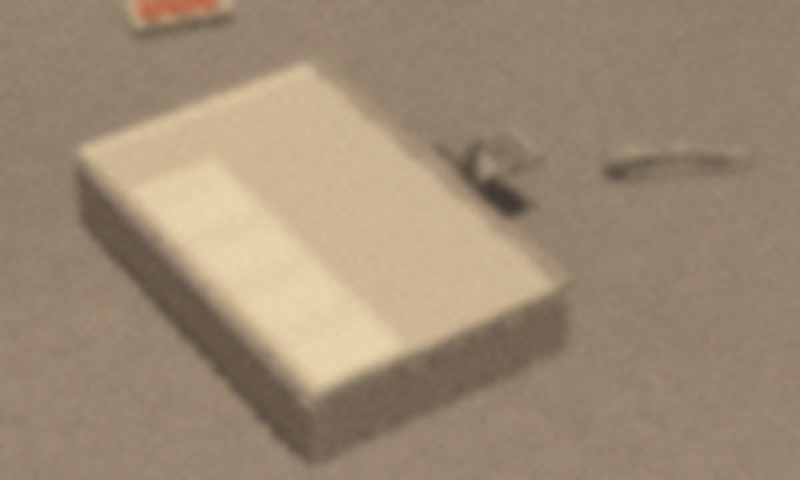

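The case shows clearly in both crops. The lid corners in the top crop are about (65,75), (417,33), (450,255) and (88,300). The tin mask found nothing, so I'll loosen it and measure the case as well.

Run:
```python
from m import *
T=snap('top');S=snap('scene')
for c,p in((T,(433,235)),(S,(268,201)),(T,(330,235)),(T,(335,212)),(T,(400,180)),(S,(290,230))):
    hs=cv2.cvtColor(c['color'],cv2.COLOR_RGB2HSV);print(p,c['color'][p[1],p[0]],hs[p[1],p[0]])
def case(c,roi):
    x0,y0,x1,y1=roi
    g=cv2.GaussianBlur(c['color'],(3,3),0).astype(int); 
    lab=cv2.cvtColor(g.astype(np.uint8),cv2.COLOR_RGB2LAB).astype(int)
    sub=lab[y0:y1,x0:x1]; bg=np.median(np.r_[sub[:4].reshape(-1,3),sub[-4:].reshape(-1,3)],0)
    ct=lab[(y0+y1)//2,(x0+x1)//2]
    m=((sub-bg)@(ct-bg)/((ct-bg)@(ct-bg))>.5).astype(np.uint8)
    m=cv2.morphologyEx(m,cv2.MORPH_OPEN,np.ones((7,7)))
    cn=max(cv2.findContours(m,cv2.RETR_EXTERNAL,cv2.CHAIN_APPROX_NONE)[0],key=cv2.contourArea)
    h=cv2.convexHull(cn); return cv2.approxPolyN(h,4,ensure_convex=True)[0]+[x0,y0] if hasattr(cv2,'approxPolyN') else h
P=case(T,(280,180,390,262)); print(P)
W=np.array([onz(T,*p,.040)[:2] for p in P]);print(W.round(4),'ctr',W.mean(0), [round(np.hypot(*(W[i]-W[i-1])),4) for i in range(4)])
```

```text
(433, 235) [164 117  95] [ 10 107 164]
(268, 201) [182 107  78] [  8 146 182]
(330, 235) [162 167 150] [ 39  26 167]
(335, 212) [176 184 163] [ 41  29 184]
(400, 180) [126 118 104] [ 19  45 126]
(290, 230) [205 182 151] [ 17  67 205]
[[384 247]
 [291 254]
 [285 199]
 [374 188]]
[[ 0.5224 -0.1674]
 [ 0.5079  0.0577]
 [ 0.6435  0.072 ]
 [ 0.6683 -0.1468]] ctr [ 0.58551377 -0.04610468] [np.float64(0.1473), np.float64(0.2256), np.float64(0.1363), np.float64(0.2202)]
```

```bash
sed -i 's/m=(((H<10)|(H>170))&(S>75)&(V>120))/m=(((H<14)|(H>170))\&(S>82)\&(V>110))/' m.py
cat > e.py <<'E'
from h import *
def avg(n,k=4):
    c=snap(n); c['color']=np.mean([c['color'].astype(float)]+[cams.read_camera(n)['color'].astype(float) for _ in range(k-1)],0); return c
def edge(c,img,P0,P1,z,half=.014,lo=.12,hi=.88):
    """world edge guess P0->P1 at height z; returns refined line pts in world from half crossings"""
    P0,P1=np.array(P0),np.array(P1);t=(P1-P0)/np.linalg.norm(P1-P0);n=np.array([-t[1],t[0]])
    s=np.arange(-half,half,.0005);acc=[]
    for f in np.linspace(lo,hi,41):
        b=P0+f*(P1-P0);pts=np.array([proj(c,[*(b+n*k),z]) for k in s]).astype(np.float32)
        acc.append(cv2.remap(img.astype(np.float32),pts[:,0].reshape(1,-1),pts[:,1].reshape(1,-1),cv2.INTER_LINEAR)[0])
    acc=np.array(acc);out=[]
    for i in range(0,41,1):
        a=acc[max(0,i-4):i+5].mean(0);g=np.abs(np.diff(cv2.GaussianBlur(a.reshape(1,-1),(0,0),2)[0]))
        k=np.argmax(g);w=g[max(0,k-6):k+7];kk=(np.arange(max(0,k-6),max(0,k-6)+len(w))*w).sum()/w.sum()
        out.append(P0+(np.linspace(lo,hi,41)[i])*(P1-P0)+n*(s[0]+(kk+.5)*.0005))
    out=np.array(out);v=cv2.fitLine(out.astype(np.float32)*1000,cv2.DIST_HUBER,0,.01,.01).ravel()/np.array([1,1,1000,1000])
    return v, np.mean((out-P0)@n), np.degrees(np.arctan2(v[1],v[0]))
E
python3 - <<'E'
from m import *; from e import *
T=avg('top',6);S=avg('scene',6)
T8={**T,'color':T['color'].astype(np.uint8)};S8={**S,'color':S['color'].astype(np.uint8)}
tins(T8,S8)
print('scene',[b[0].round(0) for b in blobs(S8)])
c0=np.array([.5855,-.046]);yaw=np.arctan2(.072-.0577,.6435-.5079)*0+np.radians(-6.5+0)
yaw=np.radians(6.2)
for it in range(3):
    ex=np.array([np.cos(yaw),np.sin(yaw)]);ey=np.array([-ex[1],ex[0]])
    C=lambda a,b:c0+a*ex+b*ey
    xl,xh,yl,yh=-.072,.068,-.11,.11
    E={'front':(C(xl,yl),C(xl,yh)),'back':(C(xh,yl),C(xh,yh)),'right':(C(xl,yl),C(xh,yl)),'left':(C(xl,yh),C(xh,yh))}
    r={}
    for nm,(a,b) in E.items():
        for cn,c in(('T',T),('S',S)):
            g=c['color'];img={'T':g[:,:,1]-g[:,:,0]*.7,'S':g.sum(2)/3}[cn]
            v,o,an=edge(c,img,a,b,.040)
            r[nm+cn]=(round(o*1000,1),round((an-np.degrees(yaw))%180,1))
    print(c0.round(4),round(np.degrees(yaw),2),r)
    if it==2:break
    # normals: front/back n = -x dir ; right/left n=+y
    dx=-(r['frontT'][0]+r['backT'][0])/2;dy=(r['rightT'][0]+r['leftT'][0])/2
    c0=c0+(dx*ex+dy*ey)/1000
    w=lambda a:(a+90)%180-90
    yaw+=np.radians((w(r['frontT'][1]-90)+w(r['backT'][1]-90))/2)
E
```

```text
px [127.9 128.8] z8 [0.8385 0.4785] tri None yaw rect 108.6 pca 119.1 size [30. 51.] 108
px [432.4 234.2] z8 [ 0.5563 -0.2926] tri (array([ 0.5576, -0.2935,  0.0066]), np.float64(0.0025)) yaw rect 172.6 pca 173.4 size [20. 43.] 134
   scene z8 [ 0.5592 -0.2925]
px [174.9 285.5] z8 [0.4357 0.347 ] tri (array([0.4364, 0.3469, 0.0065]), np.float64(0.0017)) yaw rect 126.9 pca 127.9 size [19. 43.] 136
   scene z8 [0.4381 0.3474]
px [461.4 291.4] z8 [ 0.4142 -0.3579] tri (array([ 0.4156, -0.3595,  0.0057]), np.float64(0.0033)) yaw rect 35.0 pca 34.9 size [43. 19.] 138
   scene z8 [ 0.4186 -0.357 ]
scene [array([266., 163.]), array([301., 179.]), array([199., 207.]), array([268., 200.]), array([439., 332.]), array([445., 388.]), array([285., 434.]), array([309., 442.]), array([604., 475.])]
[ 0.5855 -0.046 ] 6.2 {'frontT': (np.float64(-8.3), np.float64(91.0)), 'frontS': (np.float64(-7.5), np.float64(93.5)), 'backT': (np.float64(-4.1), np.float64(90.3)), 'backS': (np.float64(-8.2), np.float64(90.8)), 'rightT': (np.float64(-0.8), np.float64(0.7)), 'rightS': (np.float64(-0.4), np.float64(1.0))
[... 199 characters left out ...]
loat64(94.2)), 'backT': (np.float64(2.1), np.float64(89.7)), 'backS': (np.float64(-2.0), np.float64(90.5)), 'rightT': (np.float64(-0.9), np.float64(179.9)), 'rightS': (np.float64(-0.5), np.float64(0.4)), 'leftT': (np.float64(1.1), np.float64(179.8)), 'leftS': (np.float64(0.1), np.float64(178.9))}
[ 0.5916 -0.045 ] 6.85 {'frontT': (np.float64(-2.1), np.float64(90.3)), 'frontS': (np.float64(-2.6), np.float64(94.2)), 'backT': (np.float64(2.1), np.float64(89.7)), 'backS': (np.float64(-2.1), np.float64(90.8)), 'rightT': (np.float64(-1.0), np.float64(179.9)), 'rightS': (np.float64(-0.6), np.float64(0.4)), 'leftT': (np.float64(1.0), np.float64(179.7)), 'leftS': (np.float64(0.0), np.float64(179.0))}
```

```bash
cat > g.py <<'E'
import sys,numpy as np
from h import *
O=np.array([.5916,-.045]);Y=np.radians(6.85)
def cw(a,b): return O+np.array([a*np.cos(Y)-b*np.sin(Y),a*np.sin(Y)+b*np.cos(Y)])
def go(x,y,z,jaw):
    s=ctrl.get_state();r=R.from_quat(s['tcp_rot']);p=np.array(s['eef_pos']);j=np.radians(jaw)
    X=np.array([0,0,-1]);Z=np.array([np.cos(j),np.sin(j),0]);M=np.c_[X,np.cross(Z,X),Z]
    d=r.inv().apply(np.array([x,y,z])-p)/.3;t=(r.inv()*R.from_matrix(M)).as_rotvec()/(np.pi/2)
    print('tgt',np.round([x,y,z],4),'at',p.round(4),'open',round(s['opening'],3),'F',np.round(s['contact_force'],1),'t',round(s['time'],2));print('shift',d.round(3).tolist(),'turn',t.round(3).tolist())
if __name__=='__main__':
    a=[float(v) for v in sys.argv[2:]]
    if sys.argv[1]=='c': x,y=cw(a[0]/1000,a[1]/1000)
    else: x,y=a[0],a[1]
    go(x,y,a[2],a[3])
E
python3 g.py c -112 0 .075 96.85
python3 - <<'E'
from h import *
T=snap('top')
for n,p in(('clip',(337,292)),('padfront',(339,272)),('padback',(338,258)),('lip',(455,176))): print(n,onz(T,*p,.034 if n[0]=='p' else .01)[:2])
E
```

```text
tgt [ 0.4804 -0.0584  0.075 ] at [0.1708 0.653  0.2313] open 0.999 F [ 0.2 -0.1  0.1] t 0.9
shift [0.521, -1.599, -2.033] turn [-0.239, -0.0, 0.0]
clip [ 0.41570941 -0.05304706]
padfront [ 0.4634709  -0.05789761]
padback [ 0.49742494 -0.055993  ]
lip [ 0.70340582 -0.35470253]
```

Emit:
play_rows([
  [0,[0.1,-0.8,-1.0],[-0.239,0,0]],
  [0,[0.1,-0.8,-1.0],[-0.239,0,0]],
  [0,[0.1,-0.8,-1.0],[-0.239,0,0]],
  [0,[0.1,-0.8,-1.0],[-0.239,0,0]],
  [0,[0.1,-0.8,-1.0],[-0.239,0,0]],
  [0,[0.1,-0.8,-1.0],[-0.239,0,0]],
  [0,[0.1,-0.8,-1.0],[-0.239,0,0]],
  [0,[0.1,-0.8,-1.0],[-0.239,0,0]],
  [0,[0.1,-0.8,-1.0],[-0.239,0,0]],
  [0,[0.1,-0.8,-1.0],[-0.239,0,0]],
], force=40)

```text
time: 1.78
eef_pos: [0.3283, 0.2981, 0.2009]
tcp_rot: [0.529, -0.471, -0.527, -0.47]
contact_force: [0.1, 0.5, -0.5]
opening: 0.002
```

```bash
python3 g.py c -112 0 .075 96.85
```

```text
tgt [ 0.4804 -0.0584  0.075 ] at [0.3283 0.2981 0.2009] open 0.002 F [ 0.1  0.5 -0.5] t 1.78
shift [0.422, -0.367, -1.238] turn [-0.003, -0.001, 0.0]
```

Emit:
play_rows([
  [0,[0.33,-0.3,-1.0],[-0.003,0,0]],
  [0,[0.33,-0.3,-1.0],[-0.003,0,0]],
  [0,[0.33,-0.3,-1.0],[-0.003,0,0]],
  [0,[0.33,-0.3,-1.0],[-0.003,0,0]],
  [0,[0.33,-0.3,-1.0],[-0.003,0,0]],
  [0,[0.33,-0.3,-1.0],[-0.003,0,0]],
  [0,[0.33,-0.3,-1.0],[-0.003,0,0]],
  [0,[0.33,-0.3,-1.0],[-0.003,0,0]],
  [0,[0.33,-0.3,-1.0],[-0.003,0,0]],
])

```text
time: 2.53
eef_pos: [0.4537, 0.0106, 0.1012]
tcp_rot: [0.529, -0.47, -0.529, -0.469]
contact_force: [0.4, 0.4, 0.6]
opening: 0.001
```

```bash
python3 g.py c -112 0 .05 96.85
```

```text
tgt [ 0.4804 -0.0584  0.05  ] at [0.4537 0.0106 0.1012] open 0.001 F [0.4 0.4 0.6] t 2.53
shift [0.171, -0.061, -0.238] turn [-0.001, -0.001, -0.0]
```

Emit:
play_rows([
  [0,[0.1,-0.061,-0.238],[0,0,0]],
  [0,[0.171,-0.061,-0.238],[0,0,0]],
  [0,[0.171,-0.061,-0.238],[0,0,0]],
  [0,[0.22,-0.061,-0.238],[0,0,0]],
  [0,[0.24,-0.061,-0.238],[0,0,0]],
  [0,[0.255,-0.061,-0.238],[0,0,0]],
  [0,[0.255,-0.061,-0.238],[0,0,0]],
  [0,[0.255,-0.061,-0.238],[0,0,0]],
  [0,[0.255,-0.061,-0.238],[0,0,0]],
  [0,[0.255,-0.061,-0.238],[0,0,0]],
])

```text
time: 3.37
eef_pos: [0.4784, -0.0532, 0.0268]
tcp_rot: [-0.53, 0.468, 0.531, 0.467]
contact_force: [-4.5, -2.9, 5.3]
opening: -0.003
```

```bash
python3 g.py c -112 0 .11 96.85; python3 -c "
from h import *
c=snap('scene');cv2.imwrite('pics/s1.png',cv2.resize(c['color'][150:300,200:400],(800,600))[:,:,::-1])"
```

```text
tgt [ 0.4804 -0.0584  0.11  ] at [ 0.4784 -0.0532  0.0268] open -0.003 F [-4.5 -2.9  5.3] t 3.37
shift [-0.277, -0.004, -0.018] turn [0.005, -0.0, -0.002]
```

View pics/s1.png

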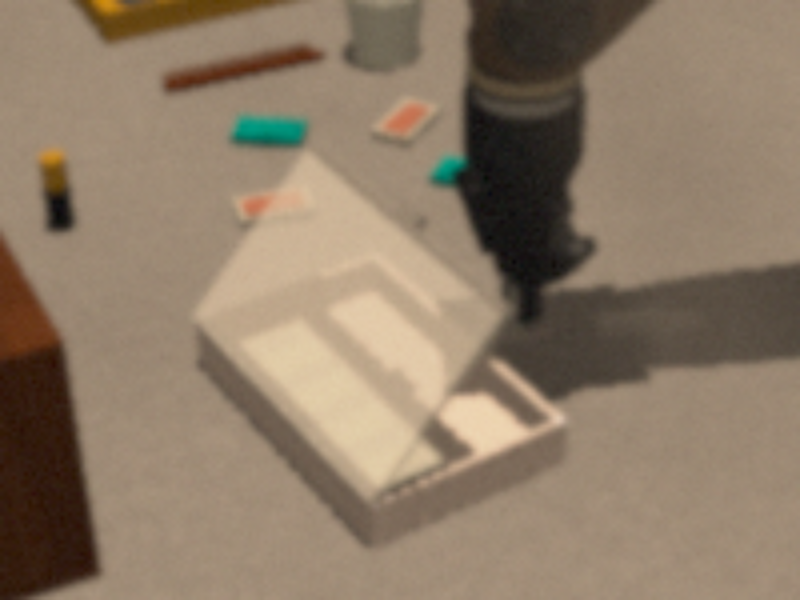

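The latch is pressed and the lid is swinging open, seen part-open at (350,330) in the crop. I'll back the tool off and up.

Emit:
play_rows([
  [0,[-0.05,0.05,0],[0,0,0]],
  [0,[-0.2,0.15,0],[0,0,0]],
  [0,[-0.5,0.15,0],[0,0,0]],
  [0,[-0.6,0.15,0],[0,0,0]],
  [0,[-0.6,0.15,0],[0,0,0]],
  [60,[-0.6,0.15,0],[0,0,0]],
  [60,[-0.6,0.15,0],[0,0,0]],
  [60,[-0.6,0.15,0],[0,0,0]],
  [60,[-0.6,0.15,0],[0,0,0]],
])

```text
time: 4.17
eef_pos: [0.4335, -0.0582, 0.204]
tcp_rot: [-0.529, 0.468, 0.531, 0.467]
contact_force: [-0.6, 1.4, -0.5]
opening: 0.561
```

```bash
cat > look.py <<'E'
from m import *; from e import *
T=avg('top',4);S=avg('scene',4)
T={**T,'color':T['color'].astype(np.uint8)};S={**S,'color':S['color'].astype(np.uint8)};tins(T,S)
E
cat look.py - > l1.py <<'E'
a=cv2.resize(T['color'][180:290,270:400],(650,550),interpolation=cv2.INTER_CUBIC);cv2.imwrite('pics/t2.png',a[:,:,::-1])
E
python3 l1.py; python3 g.py w .5576 -.2935 .10 83.2
```

```text
px [127.9 129. ] z8 [0.8381 0.4784] tri None yaw rect 108.6 pca 117.7 size [30. 51.] 99
px [432.4 234.2] z8 [ 0.5563 -0.2926] tri (array([ 0.5554, -0.292 ,  0.0084]), np.float64(0.0018)) yaw rect 172.1 pca 172.4 size [19. 42.] 132
   scene z8 [ 0.5546 -0.2919]
px [174.9 285.5] z8 [0.4357 0.3468] tri (array([0.4364, 0.3467, 0.0066]), np.float64(0.0016)) yaw rect 127.9 pca 128.5 size [19. 43.] 133
   scene z8 [0.4381 0.3472]
px [461.3 291.5] z8 [ 0.414  -0.3577] tri (array([ 0.4153, -0.3592,  0.0059]), np.float64(0.003)) yaw rect 34.2 pca 34.8 size [43. 18.] 132
   scene z8 [ 0.418  -0.3569]
tgt [ 0.5576 -0.2935  0.1   ] at [ 0.4344 -0.0592  0.2052] open 0.597 F [-0.2  0.6 -0.4] t 4.57
shift [0.35, -0.311, -0.826] turn [0.155, 0.0, -0.001]
```

View pics/t2.png

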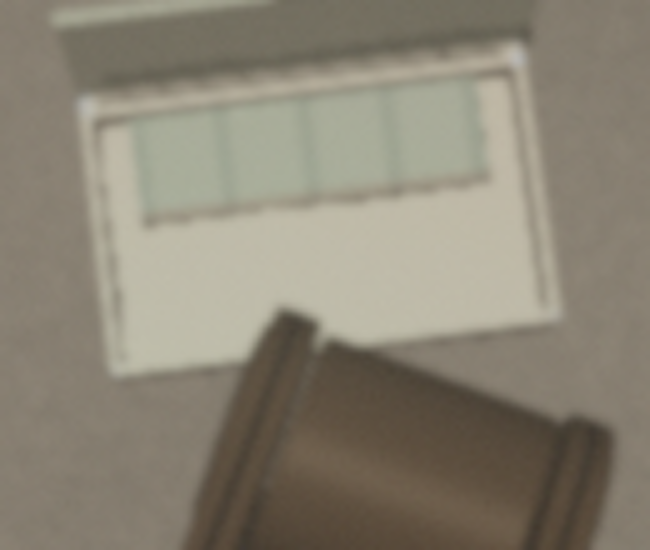

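The lid is fully open. The bays show as four greenish panels, with dividers at crop x of about 222, 308 and 393. I'll cross-check the case pose from the bridge edges and dividers.

```bash
cat > l2.py <<'E'
from e import *; from g import cw,O,Y
T=avg('top',6)
g=T['color'];gr=g[:,:,1]-g[:,:,0]
def case(p): 
    d=np.array(p)-O; return np.array([d[0]*np.cos(Y)+d[1]*np.sin(Y),-d[0]*np.sin(Y)+d[1]*np.cos(Y)])*1000
for nm,a,b,z,im in(('bridge front',(8,-85),(8,85),.023,gr),('bridge back',(58,-85),(58,85),.023,gr),('bridge L',(8,86),(58,86),.023,gr),('bridge R',(8,-86),(58,-86),.023,gr),('rim L',(-70,110),(64,110),.034,g.sum(2)/3),('rim R',(-70,-110),(64,-110),.034,g.sum(2)/3),('rim front',(-70,40),(-70,105),.034,g.sum(2)/3)):
    v,o,an=edge(T,im,cw(a[0]/1000,a[1]/1000),cw(b[0]/1000,b[1]/1000),z,half=.010)
    print(nm,case(v[2:]).round(1),'ang',round((an-np.degrees(Y)+45)%180-45,1))
# divider profile along y
L=g.sum(2)/3;ys=np.arange(-95,95,1.)
prof=[];
for yy in ys:
    pts=np.array([proj(T,[*cw(x/1000,yy/1000),.02]) for x in range(18,50,2)]).astype(np.float32)
    prof.append(cv2.remap(L.astype(np.float32),pts[:,:1],pts[:,1:],cv2.INTER_LINEAR).mean())
prof=np.array(prof)
for d0 in(-84,-42,0,42,84):
    k=np.abs(ys-d0)<8;q=prof[k];w=np.clip(np.percentile(q,70)-q,0,None);print(d0,'seen',round((w*ys[k]).sum()/w.sum(),1), round(w.max(),1))
E
python3 l2.py
```

```text
bridge front [ 6.6 -0. ] ang 89.8
bridge back [55.   2.9] ang 89.6
bridge L [33.  86.7] ang 0.7
bridge R [ 29.6 -86.9] ang -0.9
rim L [  2.1 111.5] ang -0.3
rim R [   0.8 -111.6] ang -0.3
rim front [-72.9  75. ] ang 89.3
-84 seen -82.3 7.4
-42 seen -41.6 5.2
0 seen 0.0 5.0
42 seen 41.8 4.9
84 seen 81.5 9.6
```

```bash
sed -i 's/O=np.array(\[.5916,-.045\])/O=np.array([.5906,-.0451])/' g.py; python3 g.py w .5425 -.2909 .06 82.5
```

```text
tgt [ 0.5425 -0.2909  0.06  ] at [ 0.4346 -0.0592  0.2059] open 0.595 F [0.3 0.5 0.5] t 4.87
shift [0.486, -0.261, -0.811] turn [0.162, -0.0, 0.0]
```

Emit:
play_rows([
  [60,[0.2,-0.1,-0.4],[0.162,0,0]],
  [60,[0.2,-0.1,-0.4],[0.162,0,0]],
  [60,[0.25,-0.2,-0.811],[0.162,0,0]],
  [60,[0.3,-0.261,-0.811],[0.162,0,0]],
  [60,[0.3,-0.261,-0.811],[0.162,0,0]],
  [60,[0.3,-0.261,-0.811],[0.162,0,0]],
  [60,[0.486,-0.261,-0.811],[0.162,0,0]],
  [60,[0.486,-0.261,-0.811],[0.162,0,0]],
  [60,[0.486,-0.261,-0.811],[0.162,0,0]],
  [60,[0.486,-0.261,-0.811],[0.162,0,0]],
])

```text
time: 5.7
eef_pos: [0.5413, -0.2903, 0.0582]
tcp_rot: [-0.465, 0.532, 0.468, 0.531]
contact_force: [0.5, 0.3, 0.9]
opening: 0.602
```

```bash
python3 g.py w .5425 -.2909 .002 82.5
```

```text
tgt [ 0.5425 -0.2909  0.002 ] at [ 0.5413 -0.2903  0.0582] open 0.602 F [0.5 0.3 0.9] t 5.7
shift [0.187, -0.005, -0.002] turn [0.0, 0.002, -0.002]
```

Emit:
play_rows([
  [60,[0.1,-0.002,-0.001],[0,0,0]],
  [60,[0.16,-0.002,-0.001],[0,0,0]],
  [60,[0.189,-0.002,-0.001],[0,0,0]],
  [60,[0.189,-0.002,-0.001],[0,0,0]],
  [20,[0.189,-0.002,-0.001],[0,0,0]],
  [20,[0.189,-0.002,-0.001],[0,0,0]],
  [20,[0.189,-0.002,-0.001],[0,0,0]],
  [20,[0.189,-0.002,-0.001],[0,0,0]],
  [20,[0.189,-0.002,-0.001],[0,0,0]],
], force=50)

```text
time: 6.45
eef_pos: [0.5445, -0.292, 0.0061]
tcp_rot: [-0.468, 0.531, 0.465, 0.532]
contact_force: [-1.1, 1.6, 7.2]
opening: 0.335
```

```bash
python3 g.py w .5425 -.2909 .10 96.85
```

```text
tgt [ 0.5425 -0.2909  0.1   ] at [ 0.5445 -0.292   0.0061] open 0.335 F [-1.1  1.6  7.2] t 6.45
shift [-0.313, 0.006, 0.002] turn [-0.159, -0.001, 0.002]
```

Emit:
play_rows([
  [20,[-0.003,0,0],[0,0,0]],
  [20,[-0.003,0,0],[0,0,0]],
  [20,[-0.003,0,0],[0,0,0]],
  [20,[-0.003,0,0],[0,0,0]],
])

```text
time: 6.78
eef_pos: [0.5443, -0.2921, 0.0062]
tcp_rot: [-0.468, 0.531, 0.465, 0.532]
contact_force: [-0.2, 0.8, 6.0]
opening: 0.338
```

```bash
python3 g.py w .5425 -.2909 .10 96.85
```

```text
tgt [ 0.5425 -0.2909  0.1   ] at [ 0.5443 -0.2921  0.0062] open 0.338 F [-0.2  0.8  6. ] t 6.78
shift [-0.313, 0.005, 0.003] turn [-0.159, -0.001, 0.002]
```

Emit:
play_rows([
  [20,[-0.05,0,0],[0,0,0]],
  [20,[-0.15,0,0],[0,0,0]],
  [20,[-0.29,0,0],[-0.08,0,0]],
  [20,[-0.3,0,0],[-0.159,0,0]],
  [20,[-0.3,0,0],[-0.159,0,0]],
  [20,[-0.3,0,0],[-0.159,0,0]],
  [20,[-0.3,0,0],[-0.159,0,0]],
])

```text
time: 7.37
eef_pos: [0.5416, -0.2903, 0.092]
tcp_rot: [-0.527, 0.47, 0.53, 0.47]
contact_force: [-0.5, -0.7, -1.3]
opening: 0.33
```

```bash
python3 g.py c -46 -63 .08 96.85
cat > l3.py <<'E'
from h import *
T=snap('top');S=snap('scene')
a=cv2.resize(T['color'][180:300,380:460],(320,480));b=cv2.resize(S['color'][150:270,200:320],(480,480))
cv2.imwrite('pics/x3.png',np.hstack([a,b])[:,:,::-1])
E
python3 l3.py
```

```text
tgt [ 0.5524 -0.1131  0.08  ] at [ 0.5416 -0.2903  0.092 ] open 0.33 F [-0.5 -0.7 -1.3] t 7.37
shift [0.041, -0.105, 0.582] turn [-0.002, 0.002, -0.002]
```

View pics/x3.png

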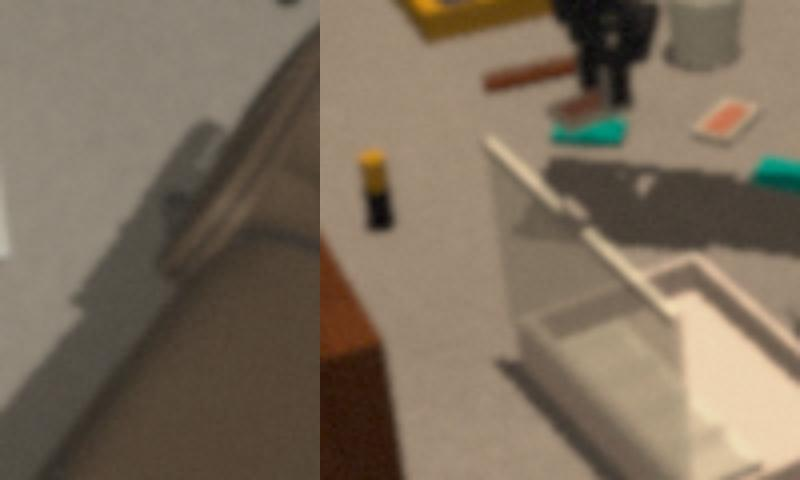

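```bash
python3 g.py c -42 -63 .0155 96.85
```

```text
tgt [ 0.5564 -0.1127  0.0155] at [ 0.5416 -0.2903  0.0917] open 0.335 F [ 0.5  0.9 -1.2] t 7.47
shift [0.255, -0.12, 0.582] turn [-0.001, 0.002, -0.002]
```

Emit:
play_rows([
  [20,[0.02,-0.12,0.3],[0,0.002,-0.002]],
  [20,[0.02,-0.12,0.5],[0,0.002,-0.002]],
  [20,[0.02,-0.12,0.582],[0,0.002,-0.002]],
  [20,[0.02,-0.12,0.582],[0,0.002,-0.002]],
  [20,[0.02,-0.12,0.582],[0,0.002,-0.002]],
  [20,[0.02,-0.12,0.582],[0,0.002,-0.002]],
  [20,[0.1,-0.12,0.582],[0,0.002,-0.002]],
  [20,[0.1,-0.12,0.582],[0,0.002,-0.002]],
])

```text
time: 8.13
eef_pos: [0.5553, -0.1133, 0.0603]
tcp_rot: [-0.528, 0.47, 0.53, 0.468]
contact_force: [-1.1, 0.4, -2.5]
opening: 0.329
```

```bash
python3 g.py c -42 -63 .0155 96.85;python3 l3.py; python3 -c "
from h import *
S=snap('scene');T=snap('top')
a=cv2.resize(T['color'][190:250,320:400],(400,300));b=cv2.resize(S['color'][190:270,240:340],(400,320))
cv2.imwrite('pics/x4.png',np.hstack([cv2.resize(a,(400,320)),b])[:,:,::-1])"
```

```text
tgt [ 0.5564 -0.1127  0.0155] at [ 0.5553 -0.1133  0.0603] open 0.329 F [-1.1  0.4 -2.5] t 8.13
shift [0.149, -0.004, 0.002] turn [-0.0, -0.0, -0.002]
```

View pics/x4.png

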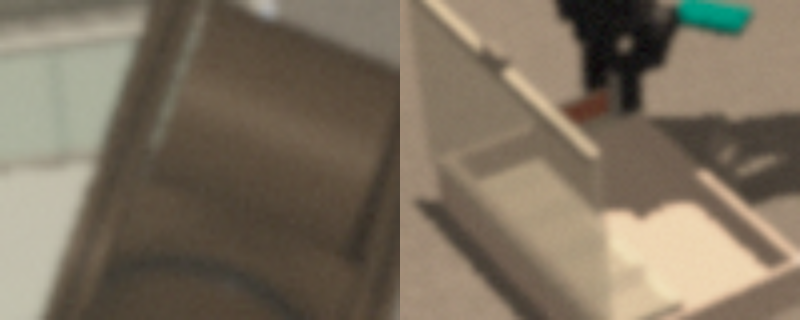

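The tin is held over the well on the bay 1 side. I'll lower it and slide it forward.

Emit:
play_rows([
  [20,[0.07,-0.004,0.002],[0,0,-0.002]],
  [20,[0.12,-0.004,0.002],[0,0,-0.002]],
  [20,[0.147,-0.004,0.002],[0,0,-0.002]],
  [20,[0.147,-0.004,0.002],[0,0,-0.002]],
  [20,[0.147,-0.004,0.002],[0,0,-0.002]],
])

```text
time: 8.75
eef_pos: [0.5593, -0.1135, 0.0204]
tcp_rot: [0.531, -0.468, -0.527, -0.47]
contact_force: [0.0, 0.6, -0.2]
opening: 0.336
```

```bash
python3 g.py c -9 -63 .0155 96.85
```

```text
tgt [ 0.5892 -0.1087  0.0155] at [ 0.5593 -0.1135  0.0204] open 0.336 F [ 0.   0.6 -0.2] t 8.75
shift [0.017, -0.101, 0.004] turn [-0.0, -0.002, 0.004]
```

Emit:
play_rows([
  [20,[0,0,0],[0,0,0]],
  [20,[0,0,0],[0,0,0]],
  [20,[0,0,0],[0,0,0]],
])

```text
time: 9.0
eef_pos: [0.56, -0.1134, 0.0213]
tcp_rot: [0.532, -0.468, -0.526, -0.47]
contact_force: [0.1, -0.4, -0.4]
opening: 0.334
```

```bash
python3 g.py c -9 -63 .0155 96.85
```

```text
tgt [ 0.5892 -0.1087  0.0155] at [ 0.56   -0.1134  0.0213] open 0.334 F [ 0.1 -0.4 -0.4] t 9.0
shift [0.02, -0.098, 0.004] turn [0.0, -0.003, 0.005]
```

Emit:
play_rows([
  [20,[0.01,0.006,0.001],[0,-0.003,0.005]],
  [20,[0.018,0.006,0.001],[0,-0.003,0.005]],
  [20,[0.018,0.006,0.001],[0,-0.003,0.005]],
  [20,[0.018,0.006,0.001],[0,-0.003,0.005]],
  [20,[0.018,0.006,0.001],[0,-0.003,0.005]],
])

```text
time: 9.42
eef_pos: [0.5573, -0.1129, 0.0146]
tcp_rot: [-0.528, 0.469, 0.53, 0.469]
contact_force: [-0.2, -0.1, -0.9]
opening: 0.333
```

```bash
python3 g.py c -9 -63 .0155 96.85
```

```text
tgt [ 0.5892 -0.1087  0.0155] at [ 0.5573 -0.1129  0.0146] open 0.333 F [-0.2 -0.1 -0.9] t 9.42
shift [-0.003, -0.107, 0.001] turn [0.0, 0.001, -0.001]
```

Emit:
play_rows([
  [20,[-0.003,-0.02,0.001],[0,0,0]],
  [20,[-0.003,-0.04,0.001],[0,0,0]],
  [20,[-0.003,-0.06,0.001],[0,0,0]],
  [20,[-0.003,-0.08,0.001],[0,0,0]],
  [20,[-0.003,-0.1,0.001],[0,0,0]],
  [20,[-0.003,-0.1,0.001],[0,0,0]],
  [20,[-0.003,-0.1,0.001],[0,0,0]],
  [20,[-0.003,-0.1,0.001],[0,0,0]],
])

```text
time: 10.08
eef_pos: [0.5869, -0.109, 0.0154]
tcp_rot: [-0.528, 0.469, 0.53, 0.469]
contact_force: [-0.6, 0.1, -1.4]
opening: 0.335
```

```bash
python3 g.py c -11 -63 .0155 96.85
```

```text
tgt [ 0.5872 -0.109   0.0155] at [ 0.5869 -0.109   0.0154] open 0.335 F [-0.6  0.1 -1.4] t 10.08
shift [-0.0, -0.001, -0.0] turn [0.0, 0.001, -0.001]
```

Emit:
play_rows([
  [52,[0,0,0],[0,0,0]],
  [52,[0,0,0],[0,0,0]],
  [52,[0,0,0],[0,0,0]],
  [52,[-0.1,0.01,0],[0,0,0]],
  [0,[-0.12,0.06,0],[0,0,0]],
  [0,[-0.12,0.12,0],[0,0,0]],
  [0,[-0.12,0.12,0],[0,0,0]],
  [0,[-0.12,0.12,0],[0,0,0]],
  [0,[-0.12,0.12,0],[0,0,0]],
  [0,[-0.12,0.12,0],[0,0,0]],
])

```text
time: 10.92
eef_pos: [0.552, -0.1135, 0.0515]
tcp_rot: [-0.528, 0.469, 0.53, 0.469]
contact_force: [-0.4, 0.8, -0.3]
opening: -0.001
```

```bash
python3 g.py c -47 -63 .0165 96.85
```

```text
tgt [ 0.5514 -0.1133  0.0165] at [ 0.552  -0.1135  0.0515] open -0.001 F [-0.4  0.8 -0.3] t 10.92
shift [0.117, 0.002, 0.001] turn [0.0, 0.001, -0.001]
```

Emit:
play_rows([
  [0,[0.05,0.002,0.001],[0,0,0]],
  [0,[0.09,0.002,0.001],[0,0,0]],
  [0,[0.117,0.002,0.001],[0,0,0]],
  [0,[0.117,0.002,0.001],[0,0,0]],
  [0,[0.117,0.002,0.001],[0,0,0]],
  [0,[0.117,0.002,0.001],[0,0,0]],
])

```text
time: 11.42
eef_pos: [0.551, -0.1132, 0.0166]
tcp_rot: [-0.528, 0.469, 0.53, 0.469]
contact_force: [0.8, -1.2, 0.2]
opening: -0.006
```

```bash
python3 g.py c -9 -63 .0165 96.85
```

```text
tgt [ 0.5892 -0.1087  0.0165] at [ 0.551  -0.1132  0.0166] open -0.006 F [ 0.8 -1.2  0.2] t 11.42
shift [0.0, -0.128, -0.0] turn [0.0, 0.001, -0.001]
```

Emit:
play_rows([
  [0,[0.008,0,0],[0,0,0]],
  [0,[0.016,0,0],[0,0,0]],
  [0,[0.016,0,0],[0,0,0]],
  [0,[0.016,0,0],[0,0,0]],
])

```text
time: 11.75
eef_pos: [0.5507, -0.1132, 0.0118]
tcp_rot: [-0.528, 0.469, 0.53, 0.469]
contact_force: [0.2, -0.5, 0.6]
opening: 0.0
```

Emit:
play_rows([
  [0,[0,-0.03,0],[0,0,0]],
  [0,[0,-0.06,0],[0,0,0]],
  [0,[0,-0.08,0],[0,0,0]],
  [0,[0,-0.1,0],[0,0,0]],
  [0,[0,-0.115,0],[0,0,0]],
  [0,[0,-0.125,0],[0,0,0]],
  [0,[0,-0.125,0],[0,0,0]],
  [0,[0,-0.125,0],[0,0,0]],
])

```text
time: 12.42
eef_pos: [0.5872, -0.1086, 0.0114]
tcp_rot: [-0.528, 0.47, 0.531, 0.469]
contact_force: [-3.5, -1.0, 2.9]
opening: 0.001
```

```bash
python3 g.py c -9 -63 .0125 96.85
```

```text
tgt [ 0.5892 -0.1087  0.0125] at [ 0.5872 -0.1086  0.0114] open 0.001 F [-3.5 -1.   2.9] t 12.42
shift [-0.004, -0.006, -0.001] turn [0.0, 0.001, -0.003]
```

Emit:
play_rows([
  [0,[0,-0.008,0],[0,0,0]],
  [0,[0,-0.016,0],[0,0,0]],
  [0,[0,-0.016,0],[0,0,0]],
])

```text
time: 12.67
eef_pos: [0.5875, -0.1085, 0.0112]
tcp_rot: [-0.524, 0.472, 0.535, 0.465]
contact_force: [-17.2, -3.6, 12.7]
opening: 0.001
```

Emit:
play_rows([
  [0,[0,0.03,0],[0,0,0]],
  [0,[-0.1,0.06,0],[0,0,0]],
  [0,[-0.3,0.06,0],[0,0,0]],
  [0,[-0.4,0.06,-0.5],[0,0,0]],
  [0,[-0.4,0.06,-0.8],[0,0,0]],
  [0,[-0.4,0.06,-0.9],[0,0,0]],
  [0,[-0.4,0.06,-0.9],[0,0,0]],
  [60,[-0.4,0.06,-0.9],[0,0,0]],
  [60,[-0.4,0.06,-0.9],[0,0,0]],
  [60,[-0.4,0.06,-0.9],[0,0,0]],
])

```text
time: 13.5
eef_pos: [0.608, -0.3833, 0.1325]
tcp_rot: [0.53, -0.47, -0.527, -0.47]
contact_force: [0.2, 0.1, 0.5]
opening: 0.421
```

```bash
cat look.py - > l1.py <<'E'
a=cv2.resize(T['color'][180:290,270:400],(400,340),interpolation=cv2.INTER_CUBIC);b=cv2.resize(S['color'][190:285,230:350],(400,340),interpolation=cv2.INTER_CUBIC);cv2.imwrite('pics/t5.png',np.hstack([a,b])[:,:,::-1])
E
python3 l1.py; python3 g.py w .415 -.3585 .1 -55
```

```text
px [305.2 109.1] z8 [0.8854 0.0219] tri None yaw rect 179.6 pca 1.3 size [ 3. 56.] 29
px [129. 129.] z8 [0.8379 0.4758] tri None yaw rect 108.6 pca 121.8 size [32. 52.] 100
px [110.9 247. ] z8 [0.5333 0.5094] tri None yaw rect 162.6 pca 162.1 size [ 4. 66.] 35
px [174.9 285.5] z8 [0.4359 0.3469] tri (array([0.4365, 0.3468, 0.0067]), np.float64(0.0016)) yaw rect 126.9 pca 127.3 size [18. 42.] 126
   scene z8 [0.4382 0.3472]
tgt [ 0.415  -0.3585  0.1   ] at [ 0.6074 -0.3766  0.1307] open 0.599 F [0.1 0.2 0.2] t 13.9
shift [0.104, 0.629, 0.137] turn [1.688, -0.001, -0.003]
```

View pics/t5.png

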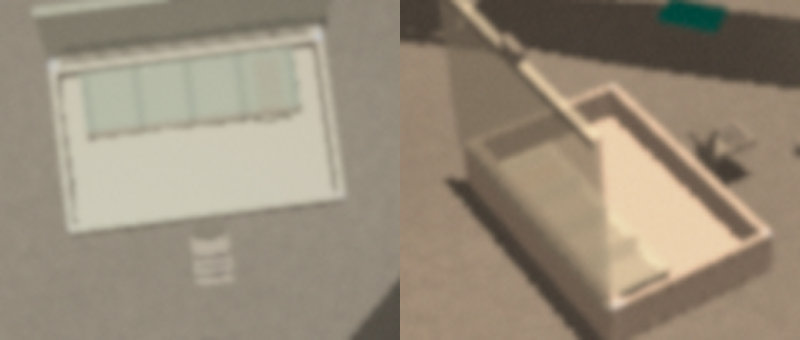

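Bay 1 now shows the pinkish tin at the right of the crop, (270,80), protruding slightly as it should when home. Tin C, at about (0.415,-0.358), is next.

Emit:
play_rows([
  [60,[0,0.5,0.137],[0.1,0,0]],
  [60,[0,0.5,0.137],[0.2,0,0]],
  [60,[0,0.629,0.137],[0.3,0,0]],
  [60,[0,0.66,0.115],[0.4,0,0]],
  [60,[0,0.66,0.115],[0.5,0,0]],
  [60,[0,0.66,0.115],[0.6,0,0]],
  [60,[0,0.66,0.115],[0.7,0,0]],
  [60,[0,0.66,0.115],[0.8,0,0]],
  [60,[0,0.66,0.115],[0.8,0,0]],
  [60,[0,0.66,0.115],[0.8,0,0]],
])

```text
time: 14.73
eef_pos: [0.4068, -0.3666, 0.1317]
tcp_rot: [-0.152, 0.691, 0.153, 0.69]
contact_force: [0.0, 0.4, -0.3]
opening: 0.597
```

```bash
python3 g.py w .4051 -.3651 .06 -55.2
```

```text
tgt [ 0.4051 -0.3651  0.06  ] at [ 0.4068 -0.3666  0.1317] open 0.597 F [ 0.   0.4 -0.3] t 14.73
shift [0.239, 0.007, -0.003] turn [0.891, -0.001, -0.001]
```

Emit:
play_rows([
  [60,[0,0.007,-0.003],[0.2,0,0]],
  [60,[0,0.007,-0.003],[0.4,0,0]],
  [60,[0,0.007,-0.003],[0.6,0,0]],
  [60,[0,0.007,-0.003],[0.8,0,0]],
  [60,[0,0.007,-0.003],[0.891,0,0]],
  [60,[0,0.007,-0.003],[0.891,0,0]],
  [60,[0,0.007,-0.003],[0.891,0,0]],
  [60,[0,0.007,-0.003],[0.891,0,0]],
  [60,[0,0.007,-0.003],[0.891,0,0]],
  [60,[0,0.007,-0.003],[0.891,0,0]],
])

```text
time: 15.57
eef_pos: [0.4053, -0.365, 0.1316]
tcp_rot: [0.28, 0.65, -0.28, 0.649]
contact_force: [0.0, 0.5, -0.2]
opening: 0.599
```

Emit:
play_rows([
  [60,[0,0,0],[0.25,0,0]],
  [60,[0,0,0],[0.25,0,0]],
  [60,[0,0,0],[0.25,0,0]],
  [60,[0,0,0],[0.25,0,0]],
  [60,[0,0,0],[0.25,0,0]],
])

```text
time: 15.98
eef_pos: [0.4051, -0.3654, 0.1316]
tcp_rot: [0.399, 0.585, -0.399, 0.583]
contact_force: [-0.5, 1.0, -0.3]
opening: 0.597
```

```bash
python3 g.py w .4051 -.3651 .06 -55.2; python3 look.py
```

```text
tgt [ 0.4051 -0.3651  0.06  ] at [ 0.4051 -0.3654  0.1316] open 0.597 F [-0.5  1.  -0.3] t 15.98
shift [0.239, 0.0, -0.001] turn [-0.15, -0.001, 0.001]
px [128.9 128.9] z8 [0.8382 0.476 ] tri None yaw rect 108.6 pca 122.1 size [32. 51.] 109
px [174.9 285.6] z8 [0.4357 0.3469] tri (array([0.4364, 0.3468, 0.0064]), np.float64(0.0018)) yaw rect 126.9 pca 128.8 size [19. 42.] 130
   scene z8 [0.4383 0.3473]
```

Emit:
play_rows([
  [60,[0.13,0,-0.001],[-0.08,0,0]],
  [60,[0.239,0,-0.001],[-0.15,0,0]],
  [60,[0.239,0,-0.001],[-0.15,0,0]],
  [60,[0.239,0,-0.001],[-0.15,0,0]],
  [60,[0.239,0,-0.001],[-0.15,0,0]],
])

```text
time: 16.8
eef_pos: [0.4053, -0.3668, 0.0613]
tcp_rot: [0.329, 0.626, -0.329, 0.626]
contact_force: [-0.3, -0.4, 0.3]
opening: 0.598
```

```bash
python3 g.py w .4051 -.3651 .0035 -55.2; python3 -c "
from h import *
S=snap('scene');cv2.imwrite('pics/x6.png',cv2.resize(S['color'][130:220,250:370],(600,450),interpolation=cv2.INTER_CUBIC)[:,:,::-1])"
```

```text
tgt [ 0.4051 -0.3651  0.0035] at [ 0.4053 -0.3668  0.0613] open 0.598 F [-0.3 -0.4  0.3] t 16.8
shift [0.193, 0.003, -0.005] turn [-0.004, -0.0, 0.0]
```

View pics/x6.png

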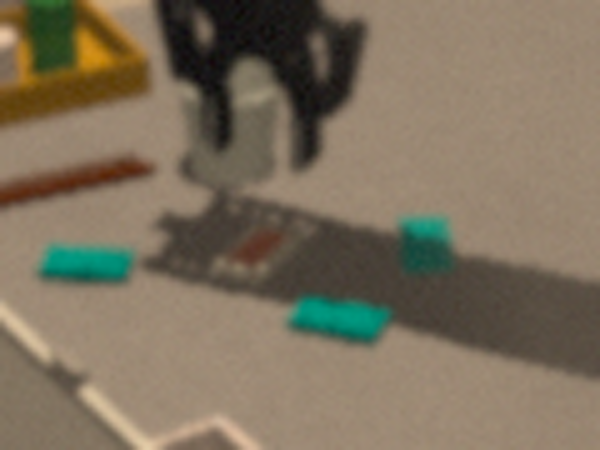

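Tin C has not moved; it is in the arm's shadow at crop (258,245), scene (301.6,179). Descending to grip.

Emit:
play_rows([
  [60,[0.1,0.003,-0.004],[-0.004,0,0]],
  [60,[0.16,0.003,-0.004],[-0.004,0,0]],
  [60,[0.19,0.003,-0.004],[-0.004,0,0]],
  [60,[0.19,0.003,-0.004],[-0.004,0,0]],
  [60,[0.19,0.003,-0.004],[-0.004,0,0]],
  [20,[0.19,0.003,-0.004],[-0.004,0,0]],
  [20,[0.19,0.003,-0.004],[-0.004,0,0]],
  [20,[0.19,0.003,-0.004],[-0.004,0,0]],
  [20,[0.19,0.003,-0.004],[-0.004,0,0]],
  [20,[0.19,0.003,-0.004],[-0.004,0,0]],
])

```text
time: 17.68
eef_pos: [0.4058, -0.3659, 0.0053]
tcp_rot: [0.326, 0.627, -0.327, 0.628]
contact_force: [-0.9, 1.1, 6.3]
opening: 0.341
```

Emit:
play_rows([
  [20,[-0.05,0,0],[0,0,0]],
  [20,[-0.15,0,0],[0,0,0]],
  [20,[-0.29,0,0],[0.08,0,0]],
  [20,[-0.3,0,0],[0.16,0,0]],
  [20,[-0.3,0,0],[0.24,0,0]],
  [20,[-0.3,0,0],[0.31,0,0]],
  [20,[-0.3,0,0],[0.31,0,0]],
  [20,[-0.3,0,0],[0.31,0,0]],
])

```text
time: 18.35
eef_pos: [0.4048, -0.3645, 0.0933]
tcp_rot: [0.467, 0.531, -0.468, 0.53]
contact_force: [-0.1, -0.7, -0.5]
opening: 0.344
```

```bash
python3 g.py c -42 -21 .09 -83.15
```

```text
tgt [ 0.5514 -0.071   0.09  ] at [ 0.4048 -0.3645  0.0933] open 0.344 F [-0.1 -0.7 -0.5] t 18.35
shift [0.011, 0.608, -0.909] turn [0.004, -0.001, 0.001]
```

```bash
python3 g.py c -42 21 .085 -83.15
```

```text
tgt [ 0.5464 -0.0293  0.085 ] at [ 0.4048 -0.3645  0.0933] open 0.344 F [-0.1 -0.7 -0.5] t 18.35
shift [0.028, 0.609, -1.049] turn [0.004, -0.001, 0.001]
```

Emit:
play_rows([
  [20,[0,0.3,-0.6],[0.004,0,0]],
  [20,[0,0.609,-0.99],[0.004,0,0]],
  [20,[0,0.609,-0.99],[0.004,0,0]],
  [20,[0,0.609,-0.99],[0.004,0,0]],
  [20,[0,0.609,-0.99],[0.004,0,0]],
  [20,[0,0.609,-0.99],[0.004,0,0]],
  [20,[0,0.609,-0.99],[0.004,0,0]],
  [20,[0,0.609,-0.99],[0.004,0,0]],
  [20,[0,0.609,-0.99],[0.004,0,0]],
  [20,[0,0.609,-0.99],[0.004,0,0]],
])

```text
time: 19.18
eef_pos: [0.5505, -0.0439, 0.0931]
tcp_rot: [0.468, 0.531, -0.468, 0.529]
contact_force: [-1.5, -0.3, 0.2]
opening: 0.343
```

Emit:
play_rows([
  [20,[0.02,0,-0.059],[0,0,0]],
  [20,[0.1,0,-0.059],[0,0,0]],
  [20,[0.1,0,-0.059],[0,0,0]],
  [20,[0.1,0,-0.059],[0,0,0]],
  [20,[0.1,0,-0.059],[0,0,0]],
])

```text
time: 19.6
eef_pos: [0.5474, -0.0306, 0.0635]
tcp_rot: [0.47, 0.529, -0.47, 0.528]
contact_force: [0.1, 0.1, -0.2]
opening: 0.339
```

```bash
python3 g.py c -42 21 .0145 -83.15; python3 l3.py;python3 -c "
from h import *
S=snap('scene');cv2.imwrite('pics/x7.png',cv2.resize(S['color'][180:280,230:350],(600,500),interpolation=cv2.INTER_CUBIC)[:,:,::-1])"
```

```text
tgt [ 0.5464 -0.0293  0.0145] at [ 0.5474 -0.0306  0.0635] open 0.339 F [ 0.1  0.1 -0.2] t 19.6
shift [0.163, -0.003, -0.005] turn [-0.002, -0.001, 0.001]
```

View pics/x7.png

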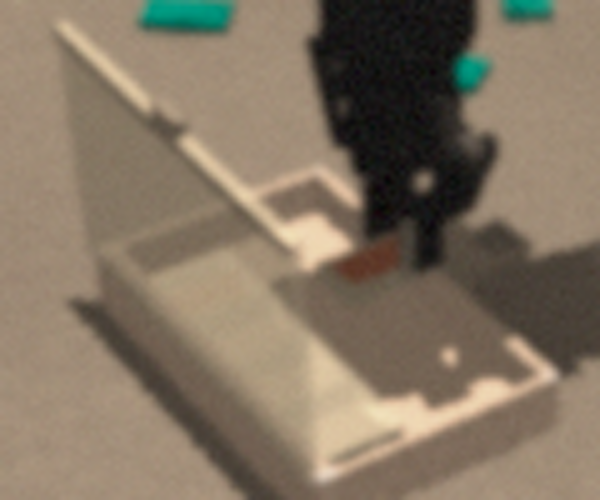

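Tin C is held level over the well at crop (370,262), and tin A is visible under the bridge at (190,285). Lowering, then sliding into bay 3.

Emit:
play_rows([
  [20,[0.06,-0.003,-0.004],[0,0,0]],
  [20,[0.12,-0.003,-0.004],[0,0,0]],
  [20,[0.16,-0.003,-0.004],[0,0,0]],
  [20,[0.16,-0.003,-0.004],[0,0,0]],
  [20,[0.16,-0.003,-0.004],[0,0,0]],
  [20,[0.16,-0.003,-0.004],[0,0,0]],
])

```text
time: 20.25
eef_pos: [0.5468, -0.0288, 0.0159]
tcp_rot: [0.47, 0.529, -0.47, 0.528]
contact_force: [0.3, 0.2, -0.7]
opening: 0.341
```

```bash
python3 g.py c -11 21 .0150 -83.15
```

```text
tgt [ 0.5772 -0.0256  0.015 ] at [ 0.5468 -0.0288  0.0159] open 0.341 F [ 0.3  0.2 -0.7] t 20.25
shift [0.003, 0.102, 0.001] turn [-0.001, -0.001, 0.001]
```

Emit:
play_rows([
  [20,[0.003,0.02,0.001],[0,0,0]],
  [20,[0.003,0.04,0.001],[0,0,0]],
  [20,[0.003,0.06,0.001],[0,0,0]],
  [20,[0.003,0.08,0.001],[0,0,0]],
  [20,[0.003,0.1,0.001],[0,0,0]],
  [20,[0.003,0.1,0.001],[0,0,0]],
  [20,[0.003,0.1,0.001],[0,0,0]],
  [20,[0.003,0.1,0.001],[0,0,0]],
])

```text
time: 20.92
eef_pos: [0.5766, -0.0253, 0.0141]
tcp_rot: [0.47, 0.529, -0.47, 0.528]
contact_force: [1.6, -1.1, -2.9]
opening: 0.342
```

```bash
python3 g.py c -11 21 .0150 -83.15
```

```text
tgt [ 0.5772 -0.0256  0.015 ] at [ 0.5766 -0.0253  0.0141] open 0.342 F [ 1.6 -1.1 -2.9] t 20.92
shift [-0.003, 0.002, 0.001] turn [-0.001, -0.001, 0.0]
```

Tin C is in. I'll release it and push it home with the fingers shut.

Emit:
play_rows([
  [52,[0,0,0],[0,0,0]],
  [52,[0,0,0],[0,0,0]],
  [52,[0,0,0],[0,0,0]],
  [52,[-0.1,-0.01,0],[0,0,0]],
  [0,[-0.12,-0.06,0],[0,0,0]],
  [0,[-0.12,-0.12,0],[0,0,0]],
  [0,[-0.12,-0.12,0],[0,0,0]],
  [0,[-0.12,-0.12,0],[0,0,0]],
  [0,[-0.12,-0.12,0],[0,0,0]],
  [0,[-0.12,-0.12,0],[0,0,0]],
])

```text
time: 21.75
eef_pos: [0.5411, -0.0296, 0.0503]
tcp_rot: [0.47, 0.529, -0.47, 0.528]
contact_force: [-0.1, 0.5, -0.3]
opening: -0.0
```

```bash
python3 g.py c -47 21 .012 -83.15
```

```text
tgt [ 0.5414 -0.0299  0.012 ] at [ 0.5411 -0.0296  0.0503] open -0.0 F [-0.1  0.5 -0.3] t 21.75
shift [0.128, 0.001, 0.001] turn [-0.002, -0.001, 0.001]
```

Emit:
play_rows([
  [0,[0.05,0.001,0.001],[0,0,0]],
  [0,[0.09,0.001,0.001],[0,0,0]],
  [0,[0.126,0.001,0.001],[0,0,0]],
  [0,[0.126,0.001,0.001],[0,0,0]],
  [0,[0.126,0.001,0.001],[0,0,0]],
  [0,[0.126,0.03,0.001],[0,0,0]],
  [0,[0.126,0.06,0.001],[0,0,0]],
  [0,[0.126,0.08,0.001],[0,0,0]],
  [0,[0.126,0.1,0.001],[0,0,0]],
  [0,[0.126,0.115,0.001],[0,0,0]],
])

```text
time: 22.58
eef_pos: [0.576, -0.0258, 0.0132]
tcp_rot: [0.47, 0.529, -0.47, 0.528]
contact_force: [-2.2, -0.7, 3.5]
opening: 0.001
```

Emit:
play_rows([
  [0,[0,0.007,0],[0,0,0]],
  [0,[0,0.014,0],[0,0,0]],
  [0,[0,0.021,0],[0,0,0]],
  [0,[0,0.021,0],[0,0,0]],
])

```text
time: 22.92
eef_pos: [0.5784, -0.0254, 0.013]
tcp_rot: [0.467, 0.532, -0.472, 0.526]
contact_force: [-9.6, -3.0, 12.1]
opening: -0.002
```

```bash
python3 g.py c -10.5 21 .012 -83.15
```

```text
tgt [ 0.5777 -0.0255  0.012 ] at [ 0.5784 -0.0254  0.013 ] open -0.002 F [-9.6 -3.  12.1] t 22.92
shift [0.003, -0.003, 0.0] turn [-0.001, -0.001, 0.007]
```

Emit:
play_rows([
  [0,[0,-0.04,0],[0,0,0]],
  [0,[-0.1,-0.06,0],[0,0,0]],
  [0,[-0.3,-0.06,0],[0,0,0]],
  [0,[-0.4,-0.06,0],[-0.1,0,0]],
  [0,[-0.4,-0.1,-0.3],[-0.2,0,0]],
  [0,[-0.4,-0.2,-0.6],[-0.3,0,0]],
  [60,[-0.4,-0.3,-0.9],[-0.4,0,0]],
  [60,[-0.4,-0.4,-0.95],[-0.5,0,0]],
  [60,[-0.4,-0.4,-0.95],[-0.6,0,0]],
  [60,[-0.4,-0.4,-0.95],[-0.7,0,0]],
])

```text
time: 23.75
eef_pos: [0.4555, 0.1986, 0.1323]
tcp_rot: [0.2, 0.679, -0.199, 0.678]
contact_force: [0.1, 0.2, -0.3]
opening: 0.563
```

```bash
python3 g.py w .4291 .3565 .10 37.8; sed 's/t5.png/t8.png/' l1.py > l8.py; python3 l8.py
```

```text
tgt [0.4291 0.3565 0.1   ] at [0.4555 0.1986 0.1323] open 0.563 F [ 0.1  0.2 -0.3] t 23.75
shift [0.109, 0.395, -0.359] turn [-0.785, -0.001, -0.001]
px [129.2 128.9] z8 [0.8382 0.4752] tri None yaw rect 108.6 pca 125.8 size [32. 51.] 103
```

View pics/t8.png

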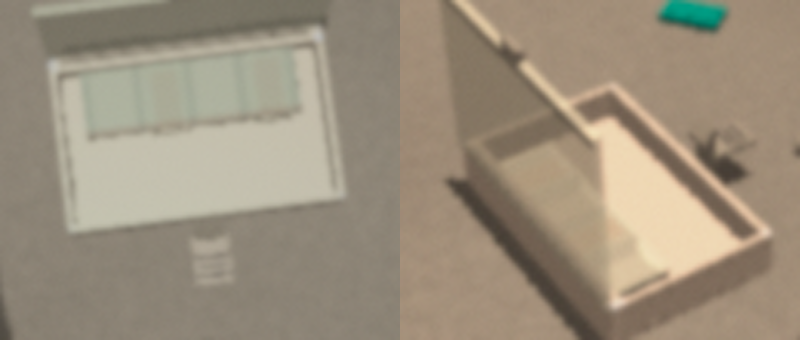

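Both tins sit in bays 1 and 3, protruding equally at crop (270,118) and (170,130). Tin B is now in shadow, so I'll use a ratio mask to find it.

```bash
cat > l9.py <<'E'
from e import *
T=avg('top',4);S=avg('scene',4)
for nm,c,(x0,y0,x1,y1) in(('T',T,(130,255,240,340)),('S',S,(380,280,520,375))):
    g=c['color'][y0:y1,x0:x1];r=g[:,:,0]/(g[:,:,1]+1);m=(r>np.median(r)*1.16).astype(np.uint8)
    n,l,st,ce=cv2.connectedComponentsWithStats(m)
    for i in range(1,n):
        if st[i,4]>40:
            p=ce[i]+[x0,y0];ys,xs=np.nonzero(l==i);w=np.array([onz(c,a+x0,b+y0,.008)[:2] for a,b in zip(xs,ys)]);v=np.linalg.eigh(np.cov(w.T))[1][:,1]
            print(nm,p.round(1),st[i,4],onz(c,*p,.008)[:2].round(4),round(np.degrees(np.arctan2(v[1],v[0]))%180,1))
E
python3 l9.py
```

```text
S [438.6 331.6] 161 [0.4382 0.3474] 127.8
```

Emit:
play_rows([
  [60,[0,0.2,-0.2],[-0.1,0,0]],
  [60,[0,0.395,-0.359],[-0.2,0,0]],
  [60,[0,0.395,-0.359],[-0.3,0,0]],
  [60,[0,0.395,-0.359],[-0.4,0,0]],
  [60,[0.1,0.395,-0.359],[-0.5,0,0]],
  [60,[0.1,0.395,-0.359],[-0.6,0,0]],
  [60,[0.1,0.395,-0.359],[-0.7,0,0]],
  [60,[0.1,0.395,-0.359],[-0.785,0,0]],
  [60,[0.1,0.395,-0.359],[-0.785,0,0]],
  [60,[0.1,0.395,-0.359],[-0.785,0,0]],
])

```text
time: 25.38
eef_pos: [0.4313, 0.3553, 0.1024]
tcp_rot: [-0.229, 0.669, 0.23, 0.668]
contact_force: [-0.7, -0.3, -0.4]
opening: 0.6
```

Emit:
play_rows([
  [60,[0.1,0,0],[0,0,0]],
  [60,[0.1,0,0],[0,0,0]],
  [60,[0.1,0,0],[0,0,0]],
  [60,[0.1,0,0],[0,0,0]],
])

```text
time: 25.72
eef_pos: [0.4313, 0.3553, 0.0728]
tcp_rot: [-0.227, 0.67, 0.228, 0.669]
contact_force: [0.6, 0.5, -0.4]
opening: 0.6
```

```bash
python3 l9.py; python3 g.py w .4291 .3565 .0035 37.8
```

```text
T [174.7 285.6] 143 [0.4357 0.3475] 126.7
S [438.7 331.6] 152 [0.4381 0.3475] 128.4
tgt [0.4291 0.3565 0.0035] at [0.4315 0.3554 0.0731] open 0.593 F [ 0.7 -0.4  0.1] t 26.12
shift [0.232, 0.007, -0.004] turn [-0.003, 0.0, -0.001]
```

Emit:
play_rows([
  [60,[0.1,0.007,-0.003],[0,0,0]],
  [60,[0.2,0.007,-0.003],[0,0,0]],
  [60,[0.23,0.007,-0.003],[0,0,0]],
  [60,[0.23,0.007,-0.003],[0,0,0]],
  [60,[0.23,0.007,-0.003],[0,0,0]],
  [20,[0.23,0.007,-0.003],[0,0,0]],
  [20,[0.23,0.007,-0.003],[0,0,0]],
  [20,[0.23,0.007,-0.003],[0,0,0]],
  [20,[0.23,0.007,-0.003],[0,0,0]],
  [20,[0.23,0.007,-0.003],[0,0,0]],
])

```text
time: 26.95
eef_pos: [0.4308, 0.3574, 0.0059]
tcp_rot: [-0.226, 0.669, 0.228, 0.671]
contact_force: [-0.7, -0.5, 6.7]
opening: 0.341
```

Emit:
play_rows([
  [20,[-0.05,0,0],[0,0,0]],
  [20,[-0.15,0,0],[0,0,0]],
  [20,[-0.29,0,0],[-0.08,0,0]],
  [20,[-0.3,0,0],[-0.16,0,0]],
  [20,[-0.3,0,0],[-0.24,0,0]],
  [20,[-0.3,0,0],[-0.32,0,0]],
  [20,[-0.3,0,0],[-0.4,0,0]],
  [20,[-0.3,0,0],[-0.48,0,0]],
  [20,[-0.3,0,0],[-0.56,0,0]],
  [20,[-0.3,0,0],[-0.656,0,0]],
])

```text
time: 27.78
eef_pos: [0.4294, 0.3564, 0.094]
tcp_rot: [-0.521, 0.477, 0.523, 0.477]
contact_force: [0.8, 0.4, -0.2]
opening: 0.335
```

```bash
python3 g.py c -42 63 .09 96.85
```

```text
tgt [0.5414 0.0124 0.09  ] at [0.4294 0.3564 0.094 ] open 0.335 F [ 0.8  0.4 -0.2] t 27.78
shift [0.011, -0.269, -1.175] turn [-0.019, 0.001, -0.001]
```

Emit:
play_rows([
  [20,[0,-0.12,-0.5],[-0.019,0,0]],
  [20,[0,-0.22,-0.95],[-0.019,0,0]],
  [20,[0,-0.22,-0.95],[-0.019,0,0]],
  [20,[0,-0.22,-0.95],[-0.019,0,0]],
  [20,[0,-0.22,-0.95],[-0.019,0,0]],
  [20,[0,-0.22,-0.95],[-0.019,0,0]],
  [20,[0,-0.22,-0.95],[-0.019,0,0]],
  [20,[0,-0.22,-0.95],[-0.019,0,0]],
  [20,[0,-0.22,-0.95],[-0.019,0,0]],
])

```text
time: 28.53
eef_pos: [0.5198, 0.0758, 0.0936]
tcp_rot: [-0.526, 0.472, 0.527, 0.472]
contact_force: [-0.3, 0.1, -0.5]
opening: 0.333
```

Emit:
play_rows([
  [20,[0,-0.049,-0.225],[0,0,0]],
  [20,[0,-0.049,-0.225],[0,0,0]],
  [20,[0.1,-0.049,-0.225],[0,0,0]],
  [20,[0.1,-0.049,-0.225],[0,0,0]],
  [20,[0.1,-0.049,-0.225],[0,0,0]],
  [20,[0.1,-0.049,-0.225],[0,0,0]],
])

```text
time: 29.03
eef_pos: [0.5407, 0.0139, 0.0631]
tcp_rot: [-0.527, 0.47, 0.529, 0.47]
contact_force: [0.6, 0.7, -0.5]
opening: 0.333
```

```bash
python3 g.py c -42 63 .0145 96.85;python3 -c "
from h import *
S=snap('scene');cv2.imwrite('pics/x9.png',cv2.resize(S['color'][180:280,230:350],(600,500),interpolation=cv2.INTER_CUBIC)[:,:,::-1])"
```

```text
tgt [0.5414 0.0124 0.0145] at [0.5407 0.0139 0.0631] open 0.333 F [ 0.6  0.7 -0.5] t 29.03
shift [0.162, -0.002, -0.006] turn [-0.003, 0.001, -0.001]
```

View pics/x9.png

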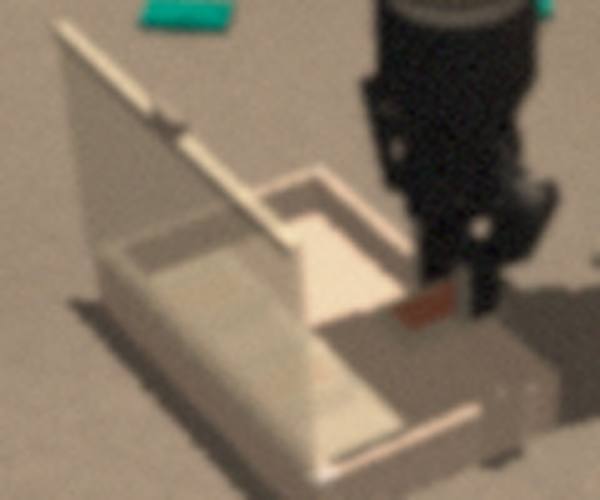

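Tin B is held level over the bay 4 side of the well, at crop (430,305). Lowering and inserting.

Emit:
play_rows([
  [20,[0.06,-0.002,-0.005],[-0.003,0,0]],
  [20,[0.12,-0.002,-0.005],[-0.003,0,0]],
  [20,[0.16,-0.002,-0.005],[-0.003,0,0]],
  [20,[0.16,-0.002,-0.005],[-0.003,0,0]],
  [20,[0.16,-0.002,-0.005],[-0.003,0,0]],
  [20,[0.16,-0.002,-0.005],[-0.003,0,0]],
])

```text
time: 29.58
eef_pos: [0.5425, 0.0114, 0.0159]
tcp_rot: [-0.528, 0.469, 0.529, 0.47]
contact_force: [0.1, 0.3, 0.2]
opening: 0.337
```

```bash
python3 g.py c -13 63 .0150 96.85
```

```text
tgt [0.5702 0.0159 0.015 ] at [0.5425 0.0114 0.0159] open 0.337 F [0.1 0.3 0.2] t 29.58
shift [0.003, -0.093, 0.004] turn [-0.0, 0.001, -0.0]
```

Emit:
play_rows([
  [20,[0.003,-0.01,0.003],[0,0,0]],
  [20,[0.003,-0.03,0.003],[0,0,0]],
  [20,[0.003,-0.05,0.003],[0,0,0]],
  [20,[0.003,-0.07,0.003],[0,0,0]],
  [20,[0.003,-0.092,0.003],[0,0,0]],
  [20,[0.003,-0.092,0.003],[0,0,0]],
  [20,[0.003,-0.092,0.003],[0,0,0]],
])

```text
time: 30.17
eef_pos: [0.5698, 0.0158, 0.0134]
tcp_rot: [-0.528, 0.469, 0.529, 0.47]
contact_force: [1.6, 2.4, -5.3]
opening: 0.338
```

Emit:
play_rows([
  [48,[0,0,0],[0,0,0]],
  [48,[0,0,0],[0,0,0]],
  [48,[0,0,0],[0,0,0]],
  [48,[-0.1,0.01,0],[0,0,0]],
  [0,[-0.12,0.06,0],[0,0,0]],
  [0,[-0.12,0.115,0],[0,0,0]],
  [0,[-0.12,0.115,0],[0,0,0]],
  [0,[-0.12,0.115,0],[0,0,0]],
  [0,[-0.12,0.115,0],[0,0,0]],
  [0,[-0.12,0.115,0],[0,0,0]],
])

```text
time: 31.0
eef_pos: [0.5358, 0.011, 0.0503]
tcp_rot: [-0.528, 0.469, 0.529, 0.47]
contact_force: [-0.2, 1.2, 0.8]
opening: 0.002
```

```bash
python3 g.py c -48 63 .012 96.85
```

```text
tgt [0.5354 0.0117 0.012 ] at [0.5358 0.011  0.0503] open 0.002 F [-0.2  1.2  0.8] t 31.0
shift [0.128, 0.001, 0.002] turn [-0.001, 0.001, -0.0]
```

Emit:
play_rows([
  [0,[0.05,0.001,0.002],[0,0,0]],
  [0,[0.09,0.001,0.002],[0,0,0]],
  [0,[0.128,0.001,0.002],[0,0,0]],
  [0,[0.128,0.001,0.002],[0,0,0]],
  [0,[0.128,0.001,0.002],[0,0,0]],
  [0,[0.128,-0.03,0.002],[0,0,0]],
  [0,[0.128,-0.06,0.002],[0,0,0]],
  [0,[0.128,-0.085,0.002],[0,0,0]],
  [0,[0.128,-0.105,0.002],[0,0,0]],
  [0,[0.128,-0.12,0.002],[0,0,0]],
])

```text
time: 31.83
eef_pos: [0.5721, 0.0161, 0.0121]
tcp_rot: [-0.528, 0.469, 0.529, 0.47]
contact_force: [0.0, 0.7, 0.7]
opening: -0.003
```

Emit:
play_rows([
  [0,[0,-0.007,0],[0,0,0]],
  [0,[0,-0.014,0],[0,0,0]],
  [0,[0,-0.021,0],[0,0,0]],
  [0,[0,-0.021,0],[0,0,0]],
])

```text
time: 32.17
eef_pos: [0.5729, 0.0167, 0.0107]
tcp_rot: [-0.525, 0.472, 0.533, 0.466]
contact_force: [-9.3, -2.0, 7.0]
opening: -0.0
```

```bash
python3 g.py c -10.5 63 .012 96.85
```

```text
tgt [0.5727 0.0162 0.012 ] at [0.5729 0.0167 0.0107] open -0.0 F [-9.3 -2.   7. ] t 32.17
shift [-0.004, 0.001, -0.002] turn [-0.0, 0.002, -0.008]
```

Emit:
play_rows([
  [0,[0,0.03,0],[0,0,0]],
  [0,[-0.1,0.06,0],[0,0,0]],
  [0,[-0.3,0.1,0],[0,0,0]],
  [0,[-0.6,0.1,0],[0,0,0]],
  [0,[-0.8,0.1,0],[0,0,0]],
  [0,[-0.8,0.4,0.3],[0,0,0]],
  [0,[-0.8,0.4,0.3],[0,0,0]],
  [0,[-0.8,0.4,0.5],[0,0,0]],
  [0,[-0.8,0.4,0.5],[0,0,0]],
  [0,[-0.8,0.4,0.5],[0,0,0]],
])

```text
time: 33.0
eef_pos: [0.4392, 0.1529, 0.2536]
tcp_rot: [-0.528, 0.469, 0.529, 0.471]
contact_force: [-0.4, 0.4, -0.8]
opening: 0.005
```

```bash
sed 's/t5.png/t10.png/' l1.py > l8.py; python3 l8.py; python3 g.py c 108 0 .26 96.85
python3 - <<'E'
from h import *
T=snap('top')
for z in(0,.1): print([onz(T,u,v,z)[:2].round(3) for u,v in((310,142),(485,142))])
E
```

```text
px [128.1 129.1] z8 [0.8377 0.478 ] tri None yaw rect 109.9 pca 119.8 size [32. 53.] 100
px [ 71.  255.2] z8 [0.5138 0.608 ] tri None yaw rect 86.5 pca 88.4 size [60.  5.] 29
tgt [ 0.6978 -0.0322  0.26  ] at [0.4405 0.1503 0.251 ] open -0.004 F [0.3 0.4 0.4] t 33.4
shift [-0.033, -0.781, -0.704] turn [-0.002, 0.001, -0.002]
[array([0.8 , 0.01]), array([ 0.794, -0.438])]
[array([0.767, 0.008]), array([ 0.762, -0.403])]
```

View pics/t10.png

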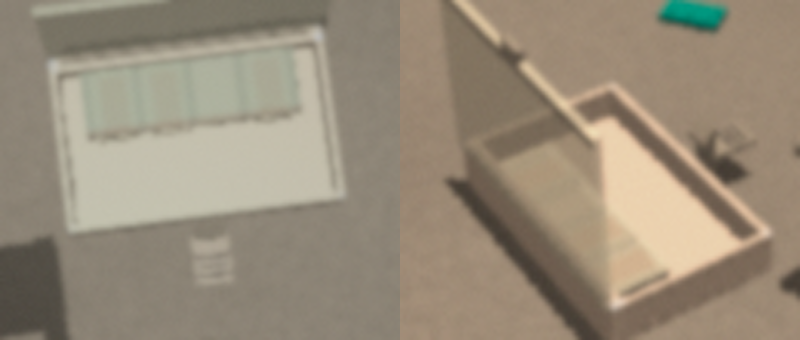

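All three tins are home in bays 1, 3 and 4, protruding equally, and none is left on the table. Now I'll go over and behind the lid to close it.

Emit:
play_rows([
  [0,[-0.05,-0.3,-0.5],[0,0,0]],
  [0,[-0.05,-0.6,-0.704],[0,0,0]],
  [0,[-0.05,-0.781,-0.704],[0,0,0]],
  [0,[-0.05,-0.781,-0.704],[0,0,0]],
  [0,[-0.05,-0.781,-0.704],[0,0,0]],
  [0,[-0.05,-0.781,-0.704],[0,0,0]],
  [0,[-0.05,-0.781,-0.704],[0,0,0]],
  [0,[-0.05,-0.781,-0.704],[0,0,0]],
  [0,[-0.05,-0.781,-0.704],[0,0,0]],
  [0,[-0.05,-0.781,-0.704],[0,0,0]],
])

```text
time: 34.28
eef_pos: [0.6985, -0.033, 0.264]
tcp_rot: [-0.526, 0.471, 0.53, 0.47]
contact_force: [-0.1, -0.4, 0.2]
opening: -0.002
```

Emit:
play_rows([
  [0,[0,0,0],[0,0,0]],
  [0,[0,0,0],[0,0,0]],
  [0,[0,0,0],[0,0,0]],
])

```text
time: 34.53
eef_pos: [0.6972, -0.0302, 0.2665]
tcp_rot: [-0.528, 0.469, 0.53, 0.469]
contact_force: [0.0, -0.2, -1.1]
opening: -0.005
```

```bash
python3 g.py c 105 0 .155 96.85
```

```text
tgt [ 0.6949 -0.0326  0.155 ] at [ 0.6972 -0.0302  0.2665] open -0.005 F [ 0.  -0.2 -1.1] t 34.53
shift [0.372, 0.008, -0.008] turn [-0.0, 0.001, -0.001]
```

Emit:
play_rows([
  [0,[0.13,0.008,-0.008],[0,0,0]],
  [0,[0.26,0.008,-0.008],[0,0,0]],
  [0,[0.35,0.008,-0.008],[0,0,0]],
  [0,[0.372,0.008,-0.008],[0,0,0]],
  [0,[0.372,0.008,-0.008],[0,0,0]],
  [0,[0.372,0.008,-0.008],[0,0,0]],
])

```text
time: 35.03
eef_pos: [0.6962, -0.033, 0.1564]
tcp_rot: [-0.529, 0.469, 0.529, 0.47]
contact_force: [0.1, 0.2, 0.5]
opening: 0.002
```

```bash
python3 g.py c 105 0 .155 96.85
```

```text
tgt [ 0.6949 -0.0326  0.155 ] at [ 0.6962 -0.033   0.1564] open 0.002 F [0.1 0.2 0.5] t 35.03
shift [0.005, 0.004, 0.002] turn [-0.0, 0.001, 0.0]
```

Emit:
play_rows([
  [0,[0,0.07,0],[0,0,0]],
  [0,[0.003,0.143,0],[0,0,0]],
  [0,[0.013,0.213,0],[0,0,0]],
  [0,[0.04,0.28,0],[0,0,0]],
  [0,[0.077,0.343,0],[0,0,0]],
  [0,[0.127,0.393,0],[0,0,0]],
  [0,[0.183,0.44,0],[0,0,0]],
  [0,[0.183,0.44,0],[0,0,0]],
  [0,[0.183,0.44,0],[0,0,0]],
])

```text
time: 35.78
eef_pos: [0.5657, -0.049, 0.1024]
tcp_rot: [0.529, -0.469, -0.528, -0.47]
contact_force: [1.6, -0.6, 1.0]
opening: 0.001
```

```bash
python3 g.py c -46 0 .05 96.85;python3 -c "
from h import *
S=snap('scene');cv2.imwrite('pics/x11.png',cv2.resize(S['color'][150:280,200:360],(640,520),interpolation=cv2.INTER_CUBIC)[:,:,::-1])"
```

```text
tgt [ 0.5449 -0.0506  0.05  ] at [ 0.5657 -0.049   0.1024] open 0.001 F [ 1.6 -0.6  1. ] t 35.78
shift [0.175, 0.07, 0.003] turn [-0.001, 0.0, 0.001]
```

View pics/x11.png

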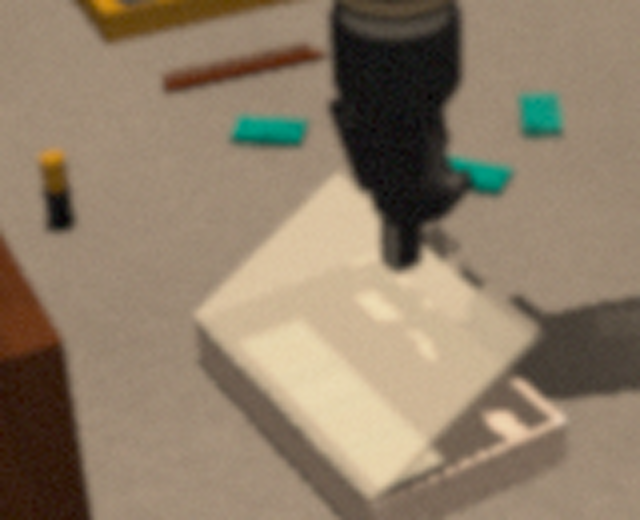

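The finger rests on the lid, which is down to about 30° (tip at crop (400,262)). Continuing down.

Emit:
play_rows([
  [0,[0.05,0.03,0.002],[0,0,0]],
  [0,[0.1,0.05,0.003],[0,0,0]],
  [0,[0.14,0.065,0.003],[0,0,0]],
  [0,[0.175,0.08,0.003],[0,0,0]],
  [0,[0.19,0.095,0.003],[0,0,0]],
  [0,[0.2,0.1,0.003],[0,0,0]],
  [0,[0.2,0.1,0.003],[0,0,0]],
])

```text
time: 36.42
eef_pos: [0.5348, -0.0515, 0.0401]
tcp_rot: [-0.528, 0.47, 0.529, 0.47]
contact_force: [0.4, 0.0, 0.6]
opening: 0.001
```

```bash
python3 g.py c -55 0 .04 96.85
```

```text
tgt [ 0.536  -0.0517  0.04  ] at [ 0.5348 -0.0515  0.0401] open 0.001 F [0.4 0.  0.6] t 36.42
shift [0.0, -0.004, -0.001] turn [-0.001, 0.001, -0.001]
```

Emit:
play_rows([
  [0,[0.005,0,0],[0,0,0]],
  [0,[0.01,0,0],[0,0,0]],
  [0,[0.01,0,0],[0,0,0]],
  [0,[0.01,0,0],[0,0,0]],
])

```text
time: 36.75
eef_pos: [0.5348, -0.0516, 0.0398]
tcp_rot: [-0.528, 0.47, 0.53, 0.469]
contact_force: [-5.4, 0.3, 15.7]
opening: -0.004
```

Emit:
play_rows([
  [0,[-0.02,0,0],[0,0,0]],
  [0,[-0.1,0,0],[0,0,0]],
  [0,[-0.3,0,0],[0,0,0]],
  [0,[-0.6,0.1,0.2],[0,0,0]],
  [0,[-0.6,0.2,0.6],[0,0,0]],
  [0,[-0.6,0.2,0.6],[0,0,0]],
  [0,[-0.6,0.2,0.6],[0,0,0]],
  [0,[-0.6,0.2,0.6],[0,0,0]],
  [0,[-0.6,0.2,0.6],[0,0,0]],
  [0,[-0.6,0.2,0.6],[0,0,0]],
])

```text
time: 37.58
eef_pos: [0.4533, 0.1227, 0.2194]
tcp_rot: [-0.529, 0.468, 0.53, 0.469]
contact_force: [1.0, -0.0, -0.8]
opening: 0.002
```

```bash
cat look.py - > l12.py <<'E'
a=cv2.resize(T['color'][180:290,270:400],(400,340),interpolation=cv2.INTER_CUBIC);b=cv2.resize(S['color'][130:470,190:530],(400,340),interpolation=cv2.INTER_CUBIC);cv2.imwrite('pics/t12.png',np.hstack([a,b])[:,:,::-1])
E
python3 l12.py; python3 g.py c 0 0 .2 96.85
```

```text
px [133.3 126.3] z8 [0.845  0.4649] tri None yaw rect 7.6 pca 7.1 size [32. 19.] 55
px [121.  132.8] z8 [0.8281 0.4959] tri None yaw rect 60.6 pca 58.3 size [33. 18.] 37
tgt [ 0.5906 -0.0451  0.2   ] at [0.454  0.1191 0.2165] open 0.001 F [0.2 0.3 0.4] t 37.98
shift [0.053, -0.389, -0.597] turn [-0.002, 0.001, -0.002]
```

View pics/t12.png

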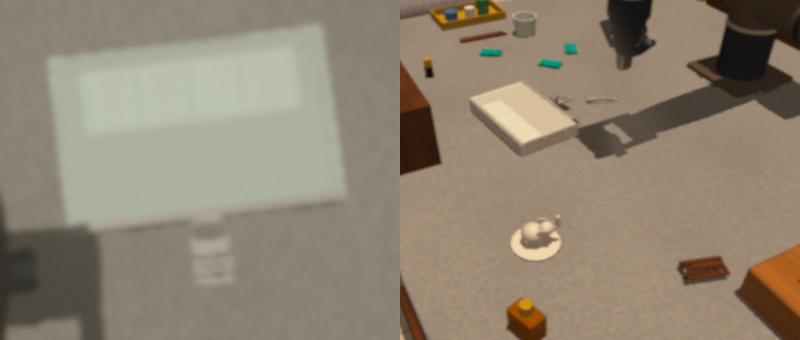

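The lid stayed shut and latched more than 1 s after I let go, the bystanders are in place and the tool is clear. Handing in.

```bash
python3 -c "
from plant import ctrl
print(ctrl.sign_off())"
```

```text
the job is handed in; nothing more can be done
None
```

I pressed the thumb latch and the lid popped open. I then slid the three tins on the table into bays 1, 3 and 4 and snapped the lid shut. I handed the job in at about 38 s of the 210 s allowed, and the hand-in reports no verdict.

**Tins:** Only three tins were there at the start. I pushed each one with shut fingers until it met a firm stop at 9 to 17 N. The fingers stopped within 1 mm of the same depth in all three bays. In the last picture before closing, all three protruded equally, and no tin was left on the table.

**Lid and latch:** The final press on the lid reached 15.7 N at the rim, more than the 3 to 10 N asked for. The last picture, over 1 s after I let go, shows the lid flat under the hook. I had no direct reading of the lid or latch angle, so "latched" rests on that picture.

**Bystanders:** In the pictures the bystanders were where they started, by eye only. The arm was clear of everything at hand-in.

**Checks that disagreed:**
- The case's x position differed by 1 to 3 mm between edges. Pushing each tin to its stop made this harmless.
- Each tin grasp showed about 6 N upward at the fingertips, about 5 to 6 mm above the table. I did not find the cause; the tins held and slid in without trouble.
- After closing, the tins can barely be seen through the lid and bridge, so I did not check their positions again.

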